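Find and record the slip angle of a sanding block on a hinged test ramp

TASK

Find the angle at which the cork sanding block lets go on the test ramp: push the orange upright handle to the left to tilt the ramp ever steeper, slowly enough that the block glides (and does not shoot) down to the dark strip when it slips, and stop pushing as soon as it starts to slip. Then record that angle: slide the red marker along its channel until it just touches the steel plate of the carriage, gently, and without shifting the carriage any more, either way. Do not touch the sanding block or the ramp board, leave the other things alone, and let go of everything.

Things in the scene. Friction and masses are not known exactly. Their poses are not given: they have to be found in the camera images.
- tester: plywood base plate, 250 x 410 x 14 mm, fixed; origin on the table under the ramp's middle; +y runs along the ramp to the hinge (to the robot's left), +x away from the robot. In this frame: plate x -190..60, y -220..190 mm; ramp 90 mm wide, hinge at y 150, 32 mm up, free end at y -150; marker channel along y at x -160; handle moves along y at x -105
- carriage (a joint): travel in m of the grey carriage whose roller props the ramp: 0 at the start, growing as it is pushed to the hinge (tester +y), end stop at 0.134. It takes about 10 to 15 N to move and stays where it is left; press on its touch plate with only a few N, as more could shift it
- ramp (a joint): ramp tilt in rad above its start (8.5 degrees from level), driven by the carriage: 0.002 rad per mm of travel. The block's slip tilt is unknown, between 0.06 and 0.225. Once it slips the block starts slowly and needs about 1 s to reach the strip
- handle_top (a point): centre of the top (100 mm above the table) of the orange upright handle on the carriage, a square post 18 x 18 mm reaching from 30 to 100 mm up; push it along tester +y. It is free all round by 25 mm above 45 mm height; the steel touch plate stands 55 mm nearer to the robot
- touch_face (a point): middle of the steel touch plate's face that looks to tester -y (towards the marker), 50 mm above the table; the plate is 16 mm wide, reaches from 31 to 78 mm above the table and moves with the carriage
- marker_center (a point): centre of the upright (45 mm above the table) of the red marker: upright 20 mm (tester x) x 24 mm (tester y), standing out of the slotted aluminium channel (its top 28.5 mm above the table, 39 mm wide) up to 76 mm above the table; its foot is held captive in the channel (about 1 mm play), so that it cannot tip or lift out but slides along tester y with about 1 to 3 N; 100 g
- marker_face (a point): point on the marker's face that looks to tester +y (12 mm from its centre, 50 mm above the table): this face is brought against the touch plate
- block_center (a point): centre of the cork sanding block, 67 mm wide x 112 mm long x 30 mm high, 0.2 kg, lying lengthwise on the upper part of the ramp; it must not be touched
- ramp_foot (a point): upper edge of the dark strip across the ramp that catches the block, at the board's surface, mid-width; +y axis runs down the ramp towards the hinge, z normal to the board. The block's centre starts 146 mm up the ramp from it and comes to rest 56 mm from it: it slides 90 mm
- plane: block plane, 42 x 155 x 60 mm, bystander
- tin: round tin with blue lid, 72 mm diameter, 28 mm high, bystander
- glue_bottle: yellow bottle with black cap, 54 mm diameter, 124 mm high, bystander
Mind the look-alikes: they are no part of the job. Of the things that look like the part that bears marker_center, the larger one is meant.

How it is judged (in metres and radians):
On the way, in this order (a step that is already met when the one before it is completed fails the run):
1. the block has slipped and glided down the ramp to the dark strip (y of block_center in the frame of ramp_foot above -0.066 m), for 0.2 s.
2. after that, the red marker is brought into contact with the touch plate (contact force between marker and carriage above 0.3 N), for 0.05 s.
At the end, for the whole second after the job is handed in: The block rests on the ramp against the dark strip (centre within 66 mm of its upper edge), the ramp still stands where the block slipped (over 0.045 rad above its start), and the red marker stands upright in its channel, at rest, its face within 2 mm of the touch plate (y of block_center in the frame of ramp_foot above -0.066 m and z of block_center in the frame of ramp_foot between 0.008 and 0.025 m and value of joint ramp above 0.045 rad and y of marker_face in the frame of touch_face between -0.002 and 0.003 m and angle between marker_center's own z axis and vertical below 0.06 rad and z of marker_center in the frame of tester below 0.052 m and linear speed of each of marker, cork_block below 0.01 m/s).
It fails at once if the robot touches the sanding block or the ramp board (contact force between any of the arm, the fingers and cork_block above 0.3 N or contact force between any of the arm, the fingers and ramp above 0.5 N).
It fails at once if the block shoots down (faster than 0.35 m/s) because the ramp was tilted too fast or too far (linear speed of cork_block above 0.35 m/s).
It fails at once if the carriage is still moved, either way (faster than 4 mm/s), after the block has slid 60 mm (y of block_center in the frame of ramp_foot above -0.086 m and (velocity of joint carriage above 0.004 m/s or velocity of joint carriage below -0.004 m/s)).
It fails at once if the marker is pressed on the touch plate with more than 8 N (contact force between marker and carriage above 8 N).
It fails at once if a bystander (plane, tin, bottle) is moved more than 20 mm (distance of any of plane, tin, glue_bottle from where it was at the start of the episode above 0.02 m).
It also fails if it takes over 72 s, if anything falls off the work surface, if the arm or the gripper's body presses on something with over 40 N, if the wrist force passes 120 N, or if a joint passes its speed limit or range.

ROBOT

A 6-joint arm with a two-finger parallel gripper is mounted at the origin on a cart in front of the work surface, level with it; the furniture and walls round the work are solid. World frame = base frame: x ahead of the robot, y to its left, z up, the work surface at z = 0. Lengths are in m, angles in degrees, forces in N, time in s.
With the tool pointing down it reaches from about 0.35 to 0.8 m from the base axis. Payload 7.3 kg.
Tool frame: the origin (TCP) lies at the very end of the fingers, on their centre line; the grasp point (between the pads) lies 19 mm behind it; z points along the fingers, y is the direction in which the jaws open and shut (so a half turn about z gives the same grasp; the last joint's range is limited). The gripper opens to 85 mm and grips with 20 to 120 N. Pads are 22 mm wide; open, the fingers measure 114 mm over their backs; the gripper's body (76 mm by 85 mm) begins 54 mm behind the grasp point. The pads swing forward as they close: fully open they stand 13 mm farther back than shut.
Start: joints at [-75.573, 19.595, 87.324, -0, 73.075, -8.365], TCP at [0.203, -0.484, 0.231] pointing down, gripper open.
Joint ranges: [-145.02, 145.02], [-44.19, 115.74], [2.07, 154.8], [-57.11, 237.11], [16.16, 152.29], [-177.93, 177.93]. Speed limits (degrees/s): [147.25, 147.25, 180, 180, 180, 180].

INTERFACE

Orientations are given as [roll, pitch, yaw] about the fixed x, y, z axes, in that order (R = Rz(yaw) Ry(pitch) Rx(roll)).
In Python, from plant import ctrl gives the robot as it stands. The module is installed in compiled form; this text tells all that it offers.
- The arm moves only by the shell command python3 -m inch 'ROWS'. ROWS is JSON, a list of rows, each an object of numbers: "dx", "dy", "dz": the shift along the tool's x, y, z in mm; "rx", "ry", "rz": the turn, a rotation vector about the tool's x, y, z in rad; "fingers": the opening, from -1 (shut) to 1 (fully open). In form: [{"dx": .., "dy": .., "dz": .., "rx": .., "ry": .., "rz": .., "fingers": ..}, ...]. A call has exactly 5 rows; each row shifts and turns the pose as measured when the row begins, along the tool's axes as they then stand; what a row does not reach is not made up. A row lasts 1/12 s, in which the tool goes at most 41.7 mm and 7.16 degrees, less where a joint would pass 70% of its speed; a pose out of reach is approached as far as the arm can. A call with a gripper value outside its range is refused whole. The fingers move at their own pace and stop on an object; the grip force is fixed at half the most. Time passes only in rows, so rows that do not move let the fingers close, or fill a call up. It gives the time, the measured TCP pose, the force and the opening at its end, in the units of the state.
- ctrl.read_state(): the state, without advancing time (a new reading comes with each control period).
- ctrl.grab_frame(name): name is "side" or "top" or "wrist"; returns (picture, depth): 420x560x3 uint8, blue, green, red; 420x560 float32, m along the optical axis (not along the pixel's ray), 0 where there is no reading.
- ctrl.get_calibration(name): a dict with "mtx" (3x3 intrinsics, pixels), "k1" (the pictures are not rectified: a ray, as slopes to the right and down, at radius r is drawn at 1 + k1 r^2 times it, then the intrinsics apply), "rvec" (rotation vector, rad) and "tvec" (3), from world to camera coordinates, as OpenCV has them; the wrist camera has in their place "T_tool_cam" (4x4, takes a point from camera to tool coordinates, whose origin is the TCP and whose axes are the flange's). Camera axes: x right, y down, z forward; pixel columns grow to the right and rows downward; lengths in m; the calibration is good to about 2 mm. A picture is of the moment at which its call begins: read the wrist's pose just before it. get_calibration takes no time and is no camera call.
- ctrl.sign_off(): hands the job in, once; it reports no verdict.
Trained networks look in the newest picture that a camera, given by its name, has taken for a name from the list of things; names that differ only in an ending like _2 or _b are one class to them, and where a whole thing is asked for, a point or a joint stands for the part that bears it (a point fixed in the world has none). Each returns a list of dicts, best first, with "p" (0 to 1); they miss things now and then, are a little off and sometimes report something else, mostly with a low value. They report only what shows in the picture. A call takes as long as a camera call. They do not tell look-alikes from the thing itself.
- ctrl.find_in(name, camera): "at" ([x, y, z] in m, in the coordinates of the camera as it stood for that picture, good to about 4 mm: the middle of the surface that is visible of it).
- ctrl.masks_of(name, camera): "pixels" (420x560 bool, what is visible of it).
The state is a dict: "clock": time; "joints": joint angles; "joint_velocities": joint speeds; "joint_efforts": joint torques, N m; "tcp_pos": TCP position; "eef_rot": TCP orientation; "force": force on the tool from outside, world axes, zero at the start; "wrist_torque": the same for the moment, N m; "width": finger opening in m.
Only numpy, scipy, OpenCV 4.12 (cv2) and the standard library are available. Lean on these libraries where they do the work, as an engineer would, in place of code of your own. Each camera call takes 0.05 s, during which the arm holds its last target.

## Working session

There is one attempt and no reset: what is moved stays moved. The work goes in short steps, Python scripts to look and compute and a shell command to move; the robot and the scene stay as the last step left them, time stands still between calls to the robot, and variables do not carry over. Pictures are saved under pics/ and viewed, and the job is handed in when it is done.

```bash
ls; mkdir -p pics; python3 - <<'E'
from plant import ctrl
import cv2
print(ctrl.read_state())
for c in ["side","top","wrist"]:
    im,d=ctrl.grab_frame(c); cv2.imwrite(f"pics/{c}0.png",im)
    print(c,ctrl.get_calibration(c))
print(ctrl.read_state()["clock"])
E
```

```text
pics
{'clock': 0.0, 'joints': array([-7.55734944e+01,  1.96381374e+01,  8.73767138e+01, -1.61966337e-03,
        7.30742437e+01, -8.36494281e+00]), 'joint_velocities': array([ 0.06057331,  0.04215284, -0.02810828,  0.08982176,  0.03132338,
        0.0703578 ]), 'joint_efforts': array([-1.73533619e-03, -4.33679438e+01, -2.46016252e+01, -2.09644468e-04,
        8.04738665e-03,  1.66270956e-05]), 'tcp_pos': array([ 0.20328861, -0.48361562,  0.23061369]), 'eef_rot': array([-1.79911628e+02, -1.14290148e-02,  2.27919123e+01]), 'force': array([-0.53180224, -0.07615894, -0.40514827]), 'wrist_torque': array([ 0.01274284, -0.05038009, -0.00965726]), 'width': 0.08529935762652005}
side {'mtx': array([[505.78040406,   0.        , 277.22539524],
       [  0.        , 505.78040406, 204.66647273],
       [  0.        ,   0.        ,   1.        ]]), 'k1': -0.013683365199310142, 'rvec': array([ 1.95228422, -0.26969142,  0.21849863]), 'tvec': array([-0.52796364,  0.11147884,  1.11213134])}
top {'mtx': array([[385.59370205,   0.        , 283.00746132],
       [  0.        , 385.59370205, 207.89678108],
       [  0.        ,   0.        ,   1.        ]]), 'k1': -0.0214078315093174, 'rvec': array([ 2.14827258, -2.1004455 ,  0.20055476]), 'tvec': array([-0.09362176,  0.52415099,  1.10979712])}
wrist {'mtx': array([[312.80188677,   0.        , 282.89656391],
       [  0.        , 312.80188677, 213.68701864],
       [  0.        ,   0.        ,   1.        ]]), 'k1': -0.05373999909864332, 'T_tool_cam': array([[ 6.31532961e-05, -9.49254839e-01, -3.14507945e-01,
         8.08255264e-02],
       [ 9.99999879e-01, -9.36753462e-05,  4.83533299e-04,
         3.74512076e-04],
       [-4.88457965e-04, -3.14507937e-01,  9.49254718e-01,
        -1.42976861e-01],
       [ 0.00000000e+00,  0.00000000e+00,  0.00000000e+00,
         1.00000000e+00]])}
0.15
```

View pics/side0.png

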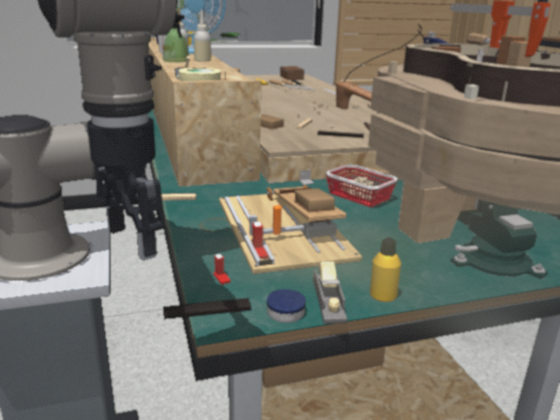

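View pics/top0.png

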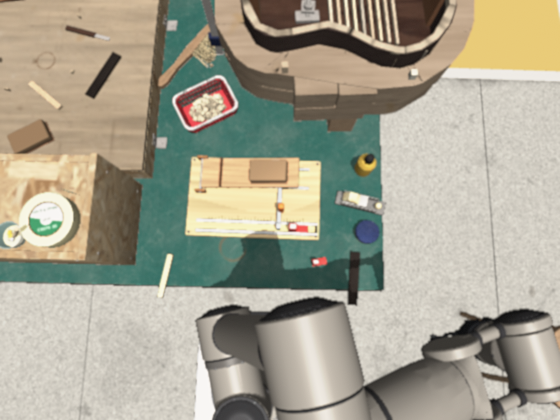

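View pics/wrist0.png

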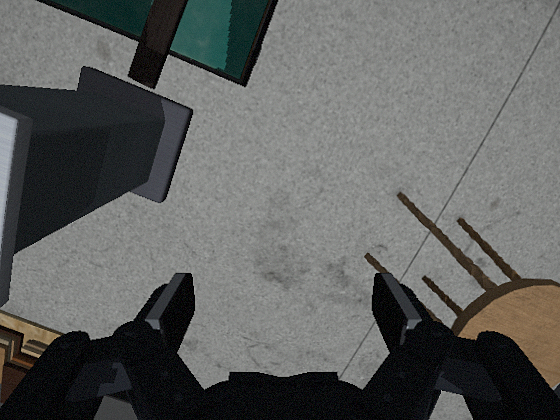

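The side view shows the plywood tester. The orange handle is at (277,220) and the cork block at (315,200). One red marker stands in the channel at (258,240), and a loose red look-alike lies outside it at (220,268). In the top view the same four are at (281,207), (268,168), (300,228) and (318,262).

```bash
cat > h.py <<'E'
from plant import ctrl
import cv2, numpy as np
from scipy.spatial.transform import Rotation as R
def pose(cam,st=None):
    c=ctrl.get_calibration(cam)
    if cam=="wrist":
        st=st or ctrl.read_state()
        T=np.eye(4);T[:3,:3]=R.from_euler('xyz',st['eef_rot'],degrees=True).as_matrix();T[:3,3]=st['tcp_pos']
        T=T@c['T_tool_cam'];return c,T[:3,:3],T[:3,3]
    Rm=cv2.Rodrigues(c['rvec'])[0]
    return c,Rm.T,-Rm.T@c['tvec']
def ray(c,uv):
    uv=np.atleast_2d(np.array(uv,float))
    m=c['mtx'];q=np.c_[(uv[:,0]-m[0,2])/m[0,0],(uv[:,1]-m[1,2])/m[1,1]]
    p=q.copy()
    for _ in range(20):
        p=q/(1+c['k1']*(p**2).sum(1,keepdims=True))
    return np.c_[p,np.ones(len(p))]
def back(P,uv,z):  # depth
    c,Rm,t=P
    return (ray(c,uv)*np.reshape(z,(-1,1)))@Rm.T+t
def atz(P,uv,h):
    c,Rm,t=P
    d=ray(c,uv)@Rm.T
    return t+d*((h-t[2])/d[:,2:3])
def proj(P,X):
    c,Rm,t=P
    x=(np.atleast_2d(X)-t)@Rm; p=x[:,:2]/x[:,2:]
    p=p*(1+c['k1']*(p**2).sum(1,keepdims=True))
    m=c['mtx'];return np.c_[p[:,0]*m[0,0]+m[0,2],p[:,1]*m[1,1]+m[1,2]]
E
python3 - <<'E'
from h import *
for cam in ["top","side"]:
    P=pose(cam); im,d=ctrl.grab_frame(cam)
    np.savez(f"{cam}.npz",im=im,d=d)
    cv2.imwrite(f"pics/{cam}1c.png",cv2.resize(im[145:275,175:395] if cam=="top" else im[160:330,190:410],None,fx=3.5,fy=3.5,interpolation=cv2.INTER_CUBIC))
    for n in ["handle_top","touch_face","marker_center","block_center","tester","ramp","tin","plane","glue_bottle"]:
        for r in ctrl.masks_of(n,cam)[:3]:
            m=r["pixels"]; v,u=np.nonzero(m&(d>0)); 
            if len(u)==0: continue
            X=back(P,np.c_[u,v],d[v,u])
            print(cam,n,round(r["p"],2),"px",u.mean().round(),v.mean().round(),len(u),"med",np.median(X,0).round(3),"lo",np.percentile(X,3,axis=0).round(3),"hi",np.percentile(X,97,axis=0).round(3))
print(ctrl.read_state()["clock"])
E
```

```text
top handle_top 0.54 px 280.0 203.0 197 med [ 0.535 -0.072  0.042] lo [ 0.467 -0.085  0.013] hi [ 0.593 -0.066  0.102]
top handle_top 0.17 px 241.0 173.0 1852 med [0.628 0.07  0.061] lo [ 0.588 -0.121  0.045] hi [0.674 0.164 0.089]
top touch_face 0.62 px 280.0 210.0 127 med [ 0.517 -0.072  0.046] lo [ 0.466 -0.082  0.038] hi [ 0.569 -0.067  0.102]
top marker_center 0.74 px 297.0 228.0 138 med [ 0.467 -0.124  0.028] lo [ 0.46  -0.156  0.02 ] hi [ 0.477 -0.101  0.08 ]
top block_center 0.69 px 269.0 170.0 905 med [ 0.626 -0.038  0.104] lo [ 0.597 -0.09   0.083] hi [0.659 0.015 0.114]
top tester 0.82 px 252.0 200.0 9554 med [0.553 0.028 0.015] lo [ 0.446 -0.184  0.009] hi [0.675 0.205 0.086]
top tester 0.59 px 298.0 227.0 152 med [ 0.468 -0.126  0.027] lo [ 0.46  -0.158  0.02 ] hi [ 0.479 -0.101  0.08 ]
top tester 0.45 px 280.0 212.0 178 med [ 0.515 -0.071  0.042] lo [ 0.464 -0.082  0.013] hi [ 0.571 -0.061  0.102]
top ramp 0.86 px 241.0 173.0 1918 med [0.626 0.068 0.061] lo [ 0.588 -0.121  0.043] hi [0.675 0.165 0.089]
top tin 0.89 px 366.0 231.0 456 med [ 0.464 -0.335  0.028] lo [ 0.432
[... 862 characters left out ...]
0.086]
side tester 0.66 px 296.0 225.0 1087 med [ 0.585 -0.083  0.042] lo [ 0.465 -0.1    0.014] hi [ 0.661 -0.001  0.095]
side ramp 0.8 px 307.0 206.0 767 med [ 0.606 -0.071  0.077] lo [ 0.586 -0.128  0.044] hi [0.67  0.163 0.089]
side tin 0.62 px 286.0 305.0 1154 med [ 0.461 -0.355  0.027] lo [ 0.431 -0.375  0.   ] hi [ 0.499 -0.307  0.03 ]
side plane 0.63 px 330.0 295.0 1385 med [ 0.551 -0.336  0.019] lo [ 0.526 -0.4    0.004] hi [ 0.575 -0.282  0.057]
side plane 0.17 px 286.0 305.0 1098 med [ 0.461 -0.356  0.027] lo [ 0.431 -0.375  0.003] hi [ 0.494 -0.314  0.03 ]
side glue_bottle 0.97 px 386.0 272.0 1482 med [ 0.66  -0.349  0.06 ] lo [ 0.644 -0.36   0.006] hi [ 0.686 -0.327  0.12 ]
1.15
```

View pics/top1c.png

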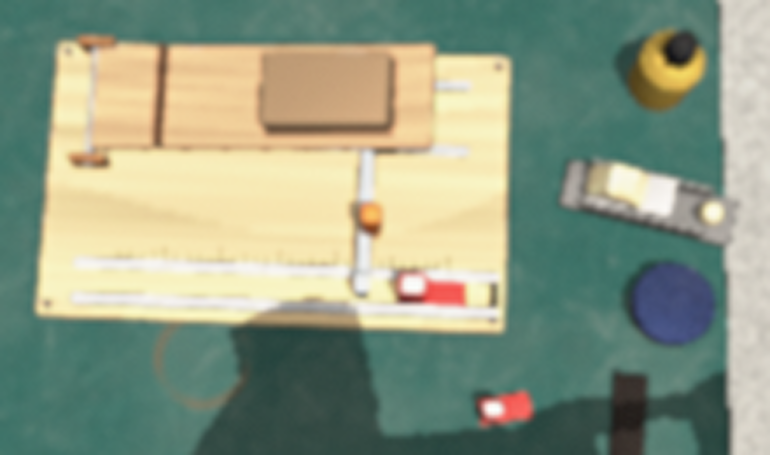

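View pics/side1c.png

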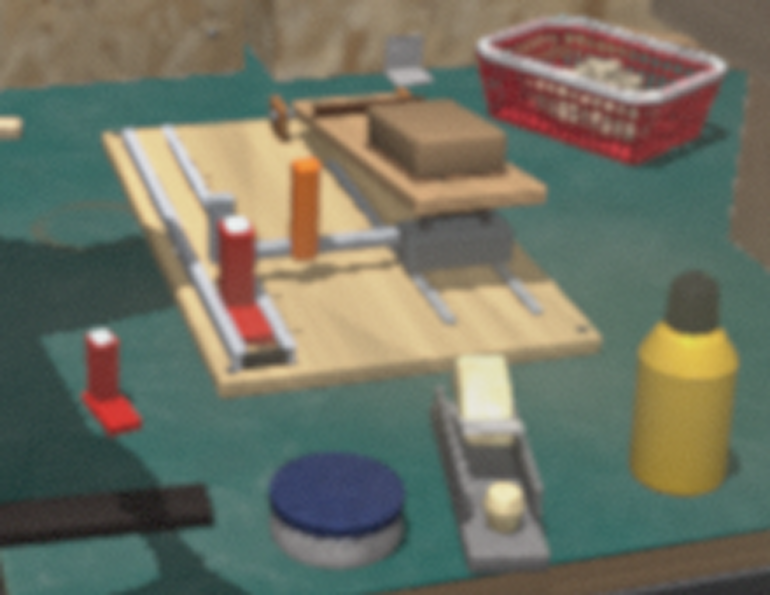

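```bash
python3 - <<'E'
from h import *
# plate yaw from tester edges: corners in top view
P=pose("top"); f=np.load("top.npz"); im=f["im"];d=f["d"]
hsv=cv2.cvtColor(im,cv2.COLOR_BGR2HSV)
# orange handle top
S=pose("side"); g=np.load("side.npz")
for nm,PP,F in [("top",P,f),("side",S,g)]:
    h=cv2.cvtColor(F["im"],cv2.COLOR_BGR2HSV)
    for col,lo,hi in [("orange",(8,180,120),(20,255,255)),("red",(0,180,90),(5,255,255))]:
        m=cv2.inRange(h,lo,hi); n,l,s,c=cv2.connectedComponentsWithStats(m)
        for i in range(1,n):
            x0,y0,w,hh,a=s[i]
            if a<6 or not(150<y0<300 and 170<x0<400): continue
            v,u=np.nonzero((l==i)&(F["d"]>0)); X=back(PP,np.c_[u,v],F["d"][v,u])
            hz=X[:,2]>X[:,2].max()-0.012
            print(nm,col,s[i],"top part",hz.sum(),X[hz].mean(0).round(4),"lo",X[hz].min(0).round(3),"hi",X[hz].max(0).round(3),"all lo",X.min(0).round(3),X.max(0).round(3))
E
```

```text
side orange [274 206   7  22 103] top part 32 [ 0.5231 -0.083   0.0953] lo [ 0.517 -0.088  0.089] hi [ 0.53  -0.076  0.1  ] all lo [ 0.517 -0.088  0.051] [ 0.53  -0.076  0.1  ]
side red [215 273  14  10  78] top part 78 [ 0.3718 -0.2034  0.0069] lo [ 0.361 -0.219  0.004] hi [ 0.382 -0.182  0.01 ] all lo [ 0.361 -0.219  0.004] [ 0.382 -0.182  0.01 ]
```

Two red markers are candidates. One stands in the channel (side picture (258,240)) and the other lies loose on the table (side picture (220,268)). The one in the channel is visibly larger and its foot sits in the slot, so it is the one meant, and the crops confirm this. Next I fit the tester frame.

```bash
python3 - <<'E'
from h import *
P=pose("top"); f=np.load("top.npz")
S=pose("side")
print("cams",P[2],S[2])
tc=lambda u,v:(u/3.5+175-.35,v/3.5+145-.35); sc=lambda u,v:(u/3.5+190-.35,v/3.5+160-.35)
loc=np.array([[60,190],[60,-220],[-190,-220],[-190,190]])/1000
W=atz(P,[tc(58,42),tc(510,57),tc(504,330),tc(38,316)],0.014)[:,:2]
def fit(a,b):
    A=a-a.mean(0);B=b-b.mean(0);U,s,Vt=np.linalg.svd(A.T@B);r=(U@Vt).T
    return r,b.mean(0)-r@a.mean(0)
r,t=fit(loc,W);print("top corners",W.round(3).tolist(),"yaw",np.degrees(np.arctan2(r[1,0],r[0,0])),"t",t,"res",(loc@r.T+t-W).round(4).tolist())
# side corners: near right, near left, far-left
Ws=atz(S,[sc(602,342),sc(220,385),sc(103,133)],0.014)[:,:2]
r2,t2=fit(loc[[1,2,3]],Ws);print("side",Ws.round(3).tolist(),np.degrees(np.arctan2(r2[1,0],r2[0,0])),t2,(loc[[1,2,3]]@r2.T+t2-Ws).round(4).tolist())
# handle top centre
print("handle top z.1:",atz(P,[tc(371,214)],.1),atz(S,[sc(306,163)],.1))
print("marker top z.076:",atz(P,[tc(411,285)],.076),atz(S,[sc(236,222)],.076))
print("touch plate top z.078:",atz(P,[tc(360,277)],.078),atz(S,[sc(219,198)],.078))
E
```

```text
cams [ 0.31131426 -0.08209739  1.18806245] [ 0.20738023 -1.09050756  0.54387127]
top corners [[0.692, 0.214], [0.687, -0.197], [0.439, -0.193], [0.442, 0.215]] yaw -0.5527906902579003 t [0.63004061 0.02400809] res [[-0.0, -0.0003], [0.0008, 0.0004], [-0.0009, -0.0014], [0.0001, 0.0013]]
side [[0.684, -0.205], [0.437, -0.199], [0.445, 0.213]] -1.3944307299570555 [0.6308293  0.01684632] [[0.0015, 0.0007], [-0.002, 0.0006], [0.0004, -0.0013]]
handle top z.1: [[ 0.5225366  -0.07490137  0.1       ]] [[ 0.52447572 -0.07947409  0.1       ]]
marker top z.076: [[ 0.46785149 -0.10938338  0.076     ]] [[ 0.47059968 -0.10716797  0.076     ]]
touch plate top z.078: [[ 0.47331058 -0.06686275  0.078     ]] [[ 0.46818454 -0.07281014  0.078     ]]
```

```bash
python3 - <<'E'
from h import *
f=np.load("top.npz");g=np.load("side.npz")
cv2.imwrite("pics/t2.png",cv2.resize(f["im"][195:240,265:325],None,fx=13,fy=13,interpolation=cv2.INTER_CUBIC))
cv2.imwrite("pics/s2.png",cv2.resize(g["im"][195:275,215:305],None,fx=7,fy=7,interpolation=cv2.INTER_CUBIC))
E
```

```text
(no output)
```

View pics/t2.png

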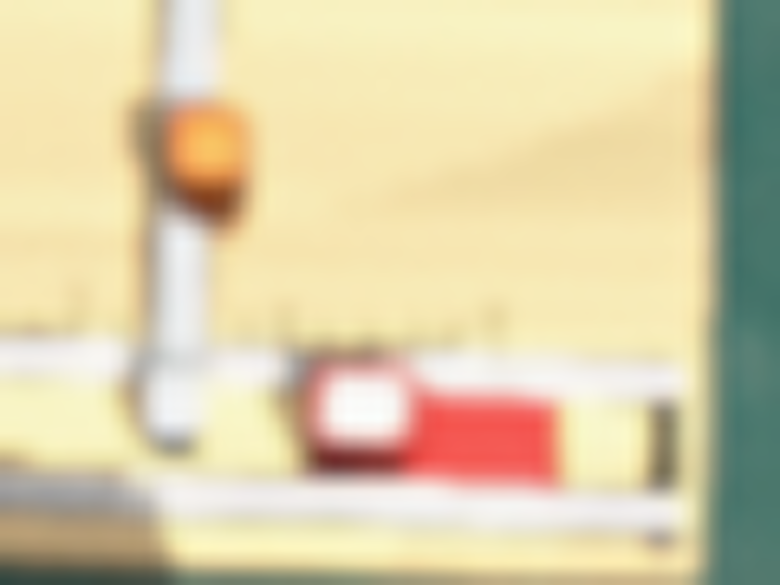

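View pics/s2.png

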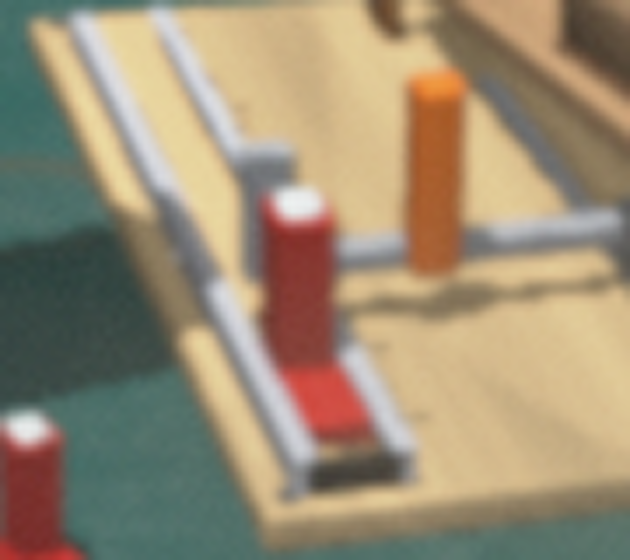

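Measured so far:
- Handle top: about (0.523, -0.077).
- Marker: about (0.469, -0.109).
- Tester yaw: about -1°.

I approach with the tool's x axis turned to world +y and the fingers shut.

```bash
python3 -m inch '[{"dx":32,"dy":-16,"dz":0,"rx":0,"ry":0,"rz":-0.12,"fingers":-1},{"dx":34,"dy":-12,"dz":0,"rx":0,"ry":0,"rz":-0.12,"fingers":-1},{"dx":35,"dy":-8,"dz":0,"rx":0,"ry":0,"rz":-0.12,"fingers":-1},{"dx":36,"dy":-4,"dz":0,"rx":0,"ry":0,"rz":-0.12,"fingers":-1},{"dx":36,"dy":0.6,"dz":0,"rx":0,"ry":0,"rz":-0.12,"fingers":-1}]'
```

```text
clock: 1.57
tcp_pos: [0.3195, -0.3479, 0.2302]
eef_rot: [180.0, 0.2, 57.8]
force: [0.2, 0.3, -0.7]
width: 0.0252
```

```bash
python3 -m inch '[{"dx":37.5,"dy":6,"dz":0,"rx":0,"ry":0,"rz":-0.12,"fingers":-1},{"dx":36.5,"dy":10.4,"dz":0,"rx":0,"ry":0,"rz":-0.12,"fingers":-1},{"dx":35,"dy":14.7,"dz":0,"rx":0,"ry":0,"rz":-0.12,"fingers":-1},{"dx":33,"dy":18.7,"dz":0,"rx":0,"ry":0,"rz":-0.12,"fingers":-1},{"dx":30.5,"dy":22.6,"dz":0,"rx":0,"ry":0,"rz":-0.06,"fingers":-1}]'
```

```text
clock: 1.98
tcp_pos: [0.4473, -0.1964, 0.2306]
eef_rot: [179.9, 0.3, 90.3]
force: [0.1, -0.6, -0.2]
width: -0.0004
```

```bash
python3 -m inch '[{"dx":24,"dy":26,"dz":10,"rx":0,"ry":0,"rz":0.01,"fingers":-1},{"dx":24,"dy":26,"dz":20,"rx":0,"ry":0,"rz":0.01,"fingers":-1},{"dx":22,"dy":20,"dz":25,"rx":0,"ry":0,"rz":0,"fingers":-1},{"dx":4,"dy":4,"dz":25,"rx":0,"ry":0,"rz":0,"fingers":-1},{"dx":0,"dy":0,"dz":15,"rx":0,"ry":0,"rz":0,"fingers":-1}]'
python3 - <<'E'
from h import *
st=ctrl.read_state();print(st["tcp_pos"],st["eef_rot"])
for c in ["side","top","wrist"]:
    im,d=ctrl.grab_frame(c); cv2.imwrite(f"pics/{c}3.png",cv2.resize(im[120:300,180:420],None,fx=3,fy=3) if c!="wrist" else im)
E
```

```text
clock: 2.4
tcp_pos: [0.5344, -0.1132, 0.1374]
eef_rot: [179.1, 0.5, 89.8]
force: [-0.4, 0.2, -0.7]
width: -0.0001
[ 0.53435578 -0.11316395  0.13737886] [179.11334498   0.50919437  89.83840331]
```

View pics/side3.png

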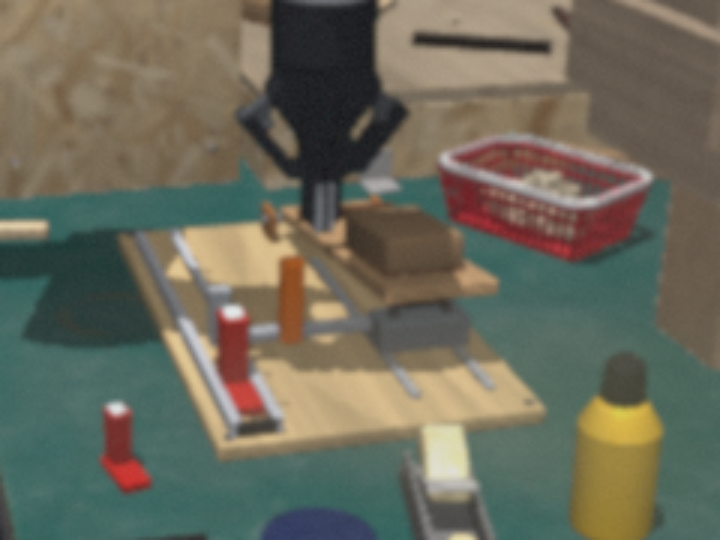

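View pics/top3.png

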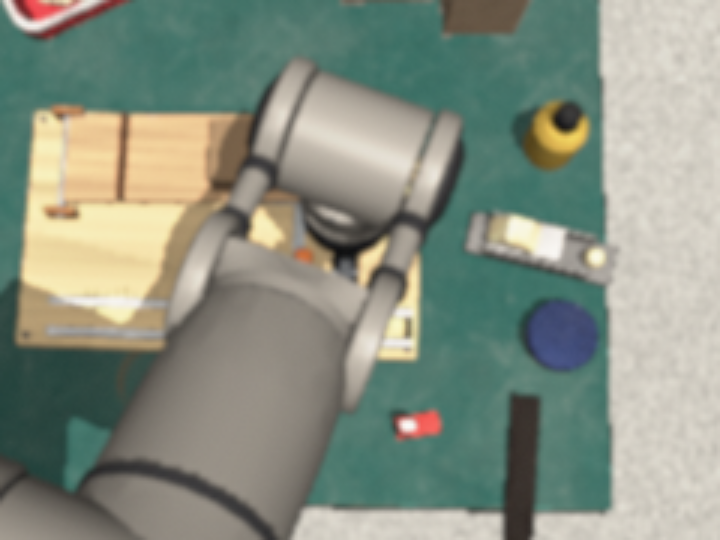

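View pics/wrist3.png

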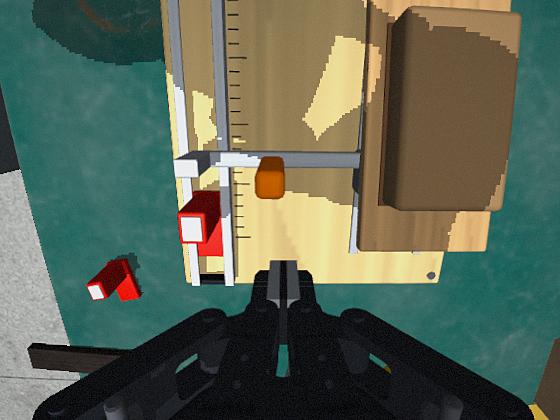

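```bash
python3 - <<'E'
from h import *
st=ctrl.read_state();print(st["clock"],st["tcp_pos"],st["eef_rot"])
P=pose("wrist",st); im,d=ctrl.grab_frame("wrist")
np.savez("w4.npz",im=im,d=d)
h=cv2.cvtColor(im,cv2.COLOR_BGR2HSV)
for n,lo,hi in [("or",(8,150,60),(20,255,255)),("white",(0,0,180),(180,40,255))]:
    m=cv2.inRange(h,lo,hi); nn,l,s,c=cv2.connectedComponentsWithStats(m)
    for i in range(1,nn):
        if s[i][4]<60: continue
        v,u=np.nonzero((l==i)&(d>0)); X=back(P,np.c_[u,v],d[v,u])
        k=X[:,2]>np.percentile(X[:,2],90)-.006
        print(n,s[i],"topmean",X[k].mean(0).round(4),X[k].min(0).round(3),X[k].max(0).round(3))
r=ctrl.masks_of("block_center","wrist")
for q in r[:2]:
    v,u=np.nonzero(q["pixels"]&(d>0)); X=back(P,np.c_[u,v],d[v,u]); print(q["p"],X.mean(0),np.percentile(X,[2,98],axis=0).round(3),u.mean(),v.mean())
cv2.imwrite("pics/w4.png",cv2.resize(im[120:300,140:320],None,fx=3,fy=3))
E
```

```text
2.55 [ 0.53331071 -0.11493702  0.1388712 ] [179.16720862   0.51316094  89.70612606]
or [ 254  155   29   42 1098] topmean [ 0.5254 -0.0749  0.0995] [ 0.517 -0.085  0.095] [ 0.534 -0.066  0.102]
white [172  83  16  72 643] topmean [ 0.4554 -0.0412  0.0288] [ 0.451 -0.068  0.027] [ 0.459 -0.015  0.031]
white [210 151  50  34 699] topmean [ 0.4987 -0.0701  0.0414] [ 0.479 -0.075  0.039] [ 0.518 -0.064  0.077]
white [173 158  24  46 626] topmean [ 0.4705 -0.069   0.0783] [ 0.462 -0.075  0.076] [ 0.478 -0.064  0.08 ]
white [   0  169   54  151 2153] topmean [-0.4092 -0.5065 -0.7503] [-0.526 -0.83  -0.754] [-0.35  -0.215 -0.744]
white [348 205   8  47 229] topmean [ 0.5981 -0.1403  0.0184] [ 0.596 -0.161  0.017] [ 0.602 -0.115  0.02 ]
white [221 211  12  73 609] topmean [ 0.485  -0.1516  0.0287] [ 0.48  -0.187  0.024] [ 0.489 -0.117  0.031]
white [180 215  22  24 464] topmean [ 0.47   -0.1113  0.0782] [ 0.463 -0.121  0.076] [ 0.477 -0.102  0.08 ]
white [187 241  12  43 350] topmean [ 0.4537 -0.1647  0.0288] [ 0.45  -0.187  0.027] [ 0.457 -0.144  0.031]
white [ 88 283  15  14 144] topmean [ 0.3703 -0.1817  0.0475] [ 0.364 -0.188  0.046] [ 0.376 -0.175  0.049]
white [ 11 307  14  12  65] topmean [-0.5354 -0.7996 -0.7506] [-0.564 -0.83  -0.754] [-0.505 -0.772 -0.746]
white [ 50 320  17  20  84] topmean [-0.3792 -0.895  -0.7503] [-0.42  -0.93  -0.754] [-0.354 -0.831 -0.745]
white [ 22 339  32  22  84] topmean [-0.518  -0.9708 -0.7505] [-0.59  -1.049 -0.754] [-0.421 -0.931 -0.744]
0.6 [ 0.62407062 -0.03268395  0.10328615] [[ 0.597 -0.086  0.078]
 [ 0.659  0.017  0.113]] 444.97285333751176 106.19496239423378
```

View pics/w4.png

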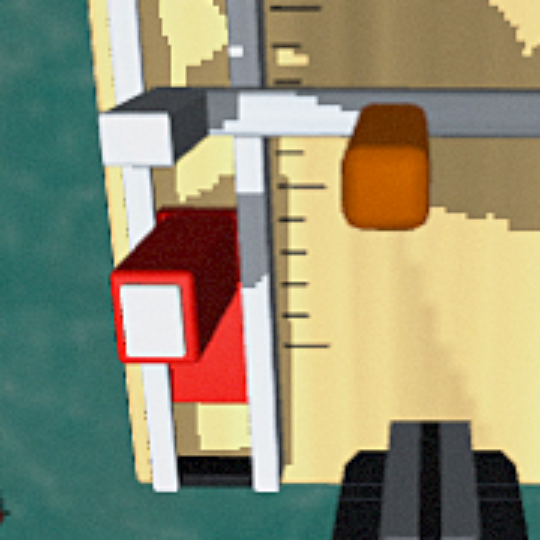

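```bash
python3 -m inch '[{"dx":0,"dy":-10,"dz":15,"rx":0,"ry":0,"rz":0,"fingers":-1},{"dx":0,"dy":-3,"dz":20,"rx":0,"ry":0,"rz":0,"fingers":-1},{"dx":0,"dy":-2,"dz":20,"rx":0,"ry":0,"rz":0,"fingers":-1},{"dx":0,"dy":0,"dz":15,"rx":0,"ry":0,"rz":0,"fingers":-1},{"dx":0,"dy":0,"dz":3,"rx":0,"ry":0,"rz":0,"fingers":-1}]'
```

```text
clock: 3.07
tcp_pos: [0.5255, -0.1229, 0.0761]
eef_rot: [177.8, 1.0, 89.3]
force: [-1.4, 0.1, 0.1]
width: 0.0001
```

```bash
cat > to.py <<'E'
import sys
from h import *
st=ctrl.read_state();Rm=R.from_euler('xyz',st['eef_rot'],degrees=True)
tgt=[float(a) for a in sys.argv[1:4]];yaw=float(sys.argv[4]) if len(sys.argv)>4 else 89.2
Rt=R.from_euler('xyz',[180,0,yaw],degrees=True)
print("clk",round(st['clock'],2),"tcp",st['tcp_pos'].round(4),st['eef_rot'].round(2),"F",st['force'].round(1),"d mm",(Rm.inv().apply(np.array(tgt)-st['tcp_pos'])*1000).round(1),"rot",(Rm.inv()*Rt).as_rotvec().round(3))
E
python3 to.py 0.521 -0.108 0.068
```

```text
clk 3.07 tcp [ 0.5255 -0.1229  0.0761] [177.8    1.04  89.27] F [-1.4  0.1  0.1] d mm [15.  -4.9  7.6] rot [0.038 0.018 0.002]
```

```bash
python3 -m inch '[{"dx":6,"dy":-2,"dz":4,"rx":0.02,"ry":0.01,"rz":0,"fingers":-1},{"dx":5,"dy":-2,"dz":3,"rx":0.015,"ry":0.008,"rz":0,"fingers":-1},{"dx":4,"dy":-1,"dz":0,"rx":0.005,"ry":0,"rz":0,"fingers":-1},{"dx":2,"dy":0,"dz":0,"rx":0,"ry":0,"rz":0,"fingers":-1},{"dx":2,"dy":0,"dz":0,"rx":0,"ry":0,"rz":0,"fingers":-1}]'; python3 to.py 0.521 -0.096 0.068
```

```text
clock: 3.48
tcp_pos: [0.5231, -0.105, 0.0736]
eef_rot: [179.9, 0.1, 89.1]
force: [0.2, 0.1, -0.1]
width: -0.0001
clk 3.48 tcp [ 0.5231 -0.105   0.0736] [1.7989e+02 6.0000e-02 8.9100e+01] F [ 0.2  0.1 -0.1] d mm [ 9.  -2.2  5.5] rot [ 0.002  0.001 -0.002]
```

```bash
python3 -m inch '[{"dx":3,"dy":0,"dz":2,"rx":0,"ry":0,"rz":0,"fingers":-1},{"dx":3,"dy":0,"dz":2,"rx":0,"ry":0,"rz":0,"fingers":-1},{"dx":3,"dy":0,"dz":1,"rx":0,"ry":0,"rz":0,"fingers":-1},{"dx":3,"dy":0,"dz":0,"rx":0,"ry":0,"rz":0,"fingers":-1},{"dx":3,"dy":0,"dz":0,"rx":0,"ry":0,"rz":0,"fingers":-1}]'; python3 to.py 0.521 -0.096 0.068
```

```text
clock: 3.9
tcp_pos: [0.5244, -0.0924, 0.07]
eef_rot: [179.7, 0.5, 89.3]
force: [-1.7, -12.1, -1.4]
width: 0.0001
clk 3.9 tcp [ 0.5244 -0.0924  0.07  ] [179.68   0.53  89.27] F [ -1.7 -12.1  -1.4] d mm [-3.6 -3.4  2. ] rot [0.006 0.009 0.001]
```

```bash
cat > chk.py <<'E'
import sys
from h import *
st=ctrl.read_state()
im,d=ctrl.grab_frame("side"); P=pose("side")
r=ctrl.masks_of("block_center","side")
out=""
if r:
    m=r[0]["pixels"]; v,u=np.nonzero(m&(d>0)); X=back(P,np.c_[u,v],d[v,u])
    out=f"p{r[0]['p']:.2f} n{len(u)} px {u.mean():.1f},{v.mean():.1f} vbot {np.percentile(v,98):.0f} near y {np.percentile(X[:,1],3):.4f} med {np.median(X,0).round(3)} zhi {np.percentile(X[:,2],97):.3f}"
yc=st['tcp_pos'][1]+0.0945
Rm=R.from_euler('xyz',st['eef_rot'],degrees=True)
print("clk",round(ctrl.read_state()['clock'],2),"tcp",st['tcp_pos'].round(4),st['eef_rot'].round(1),"F",st['force'].round(1),"travel~mm",round(yc*1e3,1),out, "rot",(Rm.inv()*R.from_euler('xyz',[180,0,89.2],degrees=True)).as_rotvec().round(3))
if len(sys.argv)>1: cv2.imwrite(f"pics/{sys.argv[1]}.png",cv2.resize(im[120:300,180:420],None,fx=3,fy=3))
E
python3 chk.py
python3 -m inch '[{"dx":3,"dy":-0.5,"dz":0,"rx":0,"ry":0,"rz":0,"fingers":-1},{"dx":3,"dy":-0.5,"dz":0,"rx":0,"ry":0.004,"rz":0,"fingers":-1},{"dx":3,"dy":-0.5,"dz":0.5,"rx":0,"ry":0,"rz":0,"fingers":-1},{"dx":3,"dy":-0.5,"dz":0,"rx":0,"ry":0,"rz":0,"fingers":-1},{"dx":3,"dy":-0.5,"dz":0,"rx":0,"ry":0,"rz":0,"fingers":-1}]'; python3 chk.py s5
```

```text
clk 4.0 tcp [ 0.5244 -0.0924  0.07  ] [179.7   0.5  89.3] F [ -1.7 -12.1  -1.4] travel~mm 2.1 p0.97 n675 px 316.0,200.1 vbot 210 near y -0.0929 med [ 0.622 -0.084  0.103] zhi 0.114 rot [0.006 0.009 0.001]
clock: 4.42
tcp_pos: [0.5246, -0.0885, 0.0702]
eef_rot: [179.3, 1.4, 89.4]
force: [0.2, -11.8, -2.8]
width: 0.0002
clk 4.52 tcp [ 0.5246 -0.0885  0.0702] [179.3   1.4  89.4] F [  0.2 -11.8  -2.8] travel~mm 6.0 p0.82 n688 px 315.6,198.8 vbot 208 near y -0.0928 med [ 0.622 -0.079  0.105] zhi 0.116 rot [0.013 0.024 0.003]
```

View pics/s5.png

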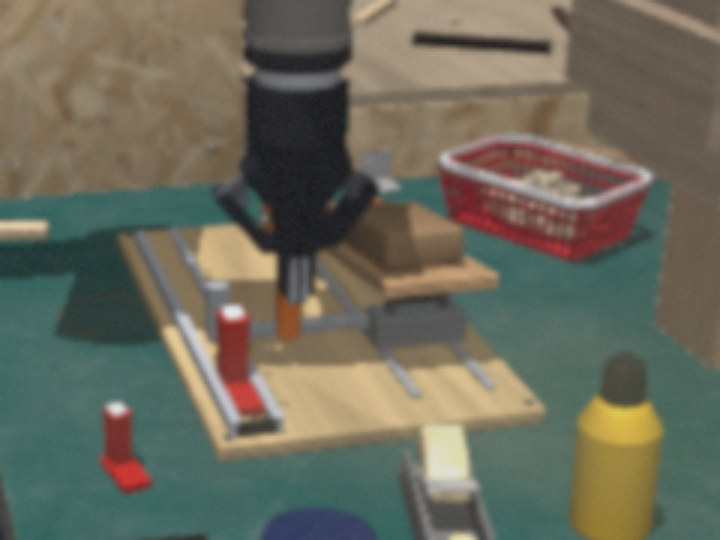

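```bash
python3 -m inch '[{"dx":5,"dy":-2,"dz":0,"rx":0.006,"ry":0.012,"rz":0,"fingers":-1},{"dx":5,"dy":-2,"dz":0,"rx":0.006,"ry":0.012,"rz":0,"fingers":-1},{"dx":5,"dy":-2,"dz":0,"rx":0.003,"ry":0.012,"rz":0,"fingers":-1},{"dx":5,"dy":-2,"dz":0,"rx":0,"ry":0.012,"rz":0,"fingers":-1},{"dx":5,"dy":-2,"dz":0,"rx":0,"ry":0.012,"rz":0,"fingers":-1}]'; python3 chk.py
```

```text
clock: 4.93
tcp_pos: [0.5243, -0.0759, 0.0702]
eef_rot: [178.9, -0.9, 89.4]
force: [4.2, -13.3, -6.0]
width: -0.0001
clk 5.03 tcp [ 0.5243 -0.0759  0.0702] [178.9  -0.9  89.4] F [  4.2 -13.3  -6. ] travel~mm 18.6 p0.75 n706 px 315.5,196.6 vbot 206 near y -0.0918 med [ 0.622 -0.08   0.109] zhi 0.122 rot [ 0.019 -0.015  0.004]
```

```bash
python3 -m inch '[{"dx":4,"dy":0,"dz":0,"rx":0,"ry":0.004,"rz":0,"fingers":-1},{"dx":4,"dy":0,"dz":0,"rx":0,"ry":0.004,"rz":0,"fingers":-1},{"dx":4,"dy":0,"dz":0,"rx":0,"ry":0.004,"rz":0,"fingers":-1},{"dx":4,"dy":0,"dz":0,"rx":0,"ry":0.004,"rz":0,"fingers":-1},{"dx":4,"dy":0,"dz":0,"rx":0,"ry":0.004,"rz":0,"fingers":-1}]'; python3 chk.py s6
```

```text
clock: 5.45
tcp_pos: [0.5244, -0.0673, 0.0702]
eef_rot: [178.9, -1.0, 89.6]
force: [-2.2, -12.1, -0.9]
width: 0.0002
clk 5.55 tcp [ 0.5244 -0.0673  0.0702] [178.9  -1.   89.6] F [ -2.2 -12.1  -0.9] travel~mm 27.2 p0.87 n671 px 314.7,195.0 vbot 204 near y -0.0901 med [ 0.619 -0.08   0.113] zhi 0.127 rot [ 0.019 -0.017  0.006]
```

View pics/s6.png

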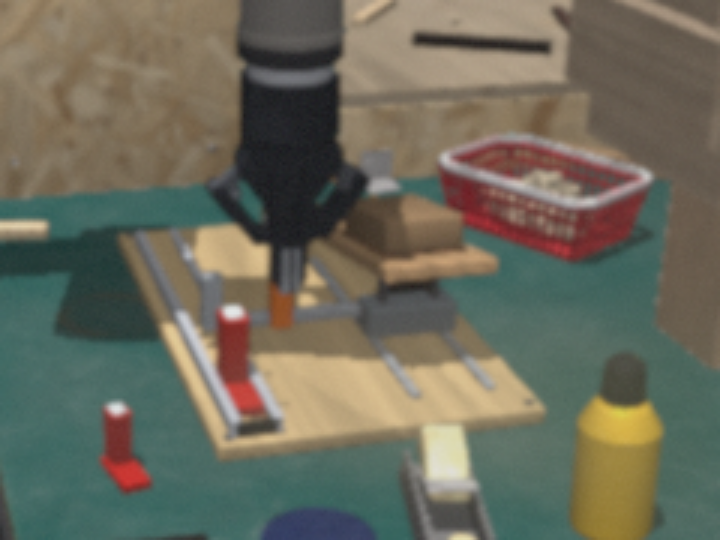

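```bash
python3 -m inch '[{"dx":2.8,"dy":0,"dz":0,"rx":0,"ry":0,"rz":0,"fingers":-1},{"dx":2.8,"dy":0,"dz":0,"rx":0,"ry":0,"rz":0,"fingers":-1},{"dx":2.8,"dy":0,"dz":0,"rx":0,"ry":0,"rz":0,"fingers":-1},{"dx":2.8,"dy":0,"dz":0,"rx":0,"ry":0,"rz":0,"fingers":-1},{"dx":2.8,"dy":0,"dz":0,"rx":0,"ry":0,"rz":0,"fingers":-1}]'; python3 chk.py
```

```text
clock: 5.97
tcp_pos: [0.5245, -0.0643, 0.0704]
eef_rot: [178.8, 0.1, 89.7]
force: [-1.8, -11.6, -0.1]
width: -0.0002
clk 6.07 tcp [ 0.5245 -0.0643  0.0704] [1.788e+02 1.000e-01 8.970e+01] F [ -1.8 -11.6  -0.1] travel~mm 30.2 p0.89 n682 px 314.4,194.3 vbot 203 near y -0.0893 med [ 0.619 -0.079  0.114] zhi 0.128 rot [0.021 0.002 0.008]
```

```bash
python3 -m inch '[{"dx":2.8,"dy":0,"dz":0,"rx":0,"ry":0.004,"rz":0,"fingers":-1},{"dx":2.8,"dy":0,"dz":0,"rx":0,"ry":0.004,"rz":0,"fingers":-1},{"dx":2.8,"dy":0,"dz":0,"rx":0,"ry":0.004,"rz":0,"fingers":-1},{"dx":2.8,"dy":0,"dz":0,"rx":0,"ry":0.004,"rz":0,"fingers":-1},{"dx":2.8,"dy":0,"dz":0,"rx":0,"ry":0.004,"rz":0,"fingers":-1}]'; python3 chk.py
```

```text
clock: 6.48
tcp_pos: [0.5246, -0.0608, 0.0703]
eef_rot: [178.8, -0.0, 89.8]
force: [-2.2, -11.6, -0.4]
width: -0.0001
clk 6.58 tcp [ 0.5246 -0.0608  0.0703] [178.8  -0.   89.8] F [ -2.2 -11.6  -0.4] travel~mm 33.7 p0.83 n652 px 314.4,193.6 vbot 202 near y -0.0884 med [ 0.618 -0.079  0.116] zhi 0.130 rot [ 0.021 -0.001  0.011]
```

```bash
python3 -m inch '[{"dx":2.8,"dy":0,"dz":0,"rx":0,"ry":0.004,"rz":0.002,"fingers":-1},{"dx":2.8,"dy":0,"dz":0,"rx":0,"ry":0.004,"rz":0.002,"fingers":-1},{"dx":2.8,"dy":0,"dz":0,"rx":0,"ry":0.004,"rz":0.002,"fingers":-1},{"dx":2.8,"dy":0,"dz":0,"rx":0,"ry":0.004,"rz":0,"fingers":-1},{"dx":2.8,"dy":0,"dz":0,"rx":0,"ry":0.004,"rz":0,"fingers":-1}]'; python3 chk.py
```

```text
clock: 7.0
tcp_pos: [0.5246, -0.0577, 0.0703]
eef_rot: [178.8, -0.2, 89.6]
force: [-1.8, -11.7, -1.7]
width: 0.0001
clk 7.1 tcp [ 0.5246 -0.0577  0.0703] [178.8  -0.2  89.6] F [ -1.8 -11.7  -1.7] travel~mm 36.8  rot [ 0.022 -0.004  0.007]
```

```bash
python3 -m inch '[{"dx":2.8,"dy":0,"dz":0,"rx":0,"ry":0.004,"rz":0.002,"fingers":-1},{"dx":2.8,"dy":0,"dz":0,"rx":0,"ry":0.004,"rz":0.002,"fingers":-1},{"dx":2.8,"dy":0,"dz":0,"rx":0,"ry":0.004,"rz":0.002,"fingers":-1},{"dx":2.8,"dy":0,"dz":0,"rx":0,"ry":0.004,"rz":0,"fingers":-1},{"dx":2.8,"dy":0,"dz":0,"rx":0,"ry":0.004,"rz":0,"fingers":-1}]'; python3 chk.py s7
```

```text
clock: 7.52
tcp_pos: [0.5246, -0.0546, 0.0703]
eef_rot: [178.7, -0.3, 89.4]
force: [-1.6, -11.6, -1.4]
width: -0.0001
clk 7.62 tcp [ 0.5246 -0.0546  0.0703] [178.7  -0.3  89.4] F [ -1.6 -11.6  -1.4] travel~mm 39.9 p0.63 n648 px 314.2,192.4 vbot 201 near y -0.0878 med [ 0.618 -0.077  0.118] zhi 0.133 rot [ 0.022 -0.006  0.004]
```

```bash
python3 - <<'E'
s=open('chk.py').read()
s=s.replace('out=""\n','''out=""
if not r:
    im,d=ctrl.grab_frame("side"); r=ctrl.masks_of("block_center","side")
if not r:
    out="MISS"
''')
open('chk.py','w').write(s)
E
python3 -m inch '[{"dx":2.8,"dy":0,"dz":0,"rx":0,"ry":0.004,"rz":0,"fingers":-1},{"dx":2.8,"dy":0,"dz":0,"rx":0,"ry":0.004,"rz":0,"fingers":-1},{"dx":2.8,"dy":0,"dz":0,"rx":0,"ry":0.003,"rz":0,"fingers":-1},{"dx":2.8,"dy":0,"dz":0,"rx":0,"ry":0.003,"rz":0,"fingers":-1},{"dx":2.8,"dy":0,"dz":0,"rx":0,"ry":0.003,"rz":0,"fingers":-1}]'; python3 chk.py
```

```text
clock: 8.03
tcp_pos: [0.5247, -0.0515, 0.0703]
eef_rot: [178.7, -0.3, 89.6]
force: [-1.1, -11.7, -0.2]
width: 0.0001
clk 8.13 tcp [ 0.5247 -0.0515  0.0703] [178.7  -0.3  89.6] F [ -1.1 -11.7  -0.2] travel~mm 43.0 p0.66 n631 px 314.1,191.9 vbot 200 near y -0.0874 med [ 0.617 -0.078  0.12 ] zhi 0.135 rot [ 0.023 -0.005  0.007]
```

View pics/s7.png

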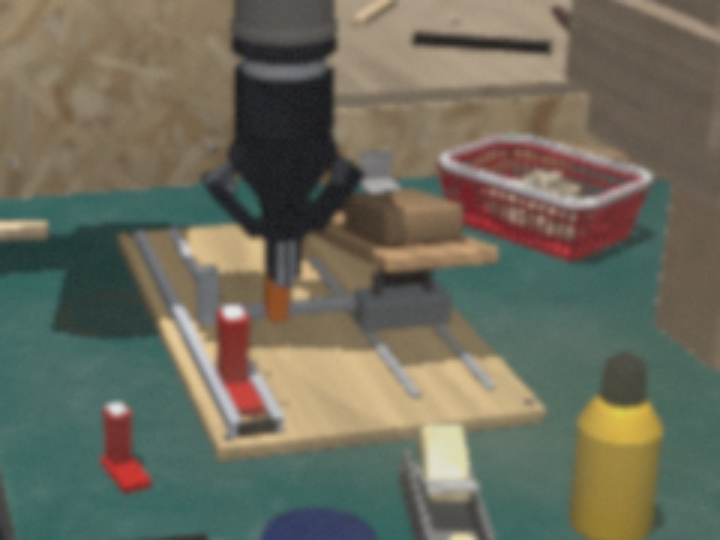

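```bash
python3 -m inch '[{"dx":2.7,"dy":0,"dz":0,"rx":0,"ry":0.004,"rz":0,"fingers":-1},{"dx":2.7,"dy":0,"dz":0,"rx":0,"ry":0.004,"rz":0,"fingers":-1},{"dx":2.7,"dy":0,"dz":0,"rx":0,"ry":0.003,"rz":0,"fingers":-1},{"dx":2.7,"dy":0,"dz":0,"rx":0,"ry":0.003,"rz":0,"fingers":-1},{"dx":2.7,"dy":0,"dz":0,"rx":0,"ry":0.003,"rz":0,"fingers":-1}]'; python3 chk.py
```

```text
clock: 8.55
tcp_pos: [0.5248, -0.0488, 0.0703]
eef_rot: [178.7, -0.2, 89.7]
force: [-2.3, -11.9, -0.6]
width: 0.0
clk 8.65 tcp [ 0.5248 -0.0488  0.0703] [178.7  -0.2  89.7] F [ -2.3 -11.9  -0.6] travel~mm 45.7 p0.63 n602 px 314.2,191.4 vbot 200 near y -0.0868 med [ 0.617 -0.078  0.122] zhi 0.136 rot [ 0.023 -0.004  0.009]
```

```bash
python3 -m inch '[{"dx":2.7,"dy":0,"dz":0,"rx":0,"ry":0.004,"rz":0.002,"fingers":-1},{"dx":2.7,"dy":0,"dz":0,"rx":0,"ry":0.004,"rz":0.002,"fingers":-1},{"dx":2.7,"dy":0,"dz":0,"rx":0,"ry":0.004,"rz":0.002,"fingers":-1},{"dx":2.7,"dy":0,"dz":0,"rx":0,"ry":0.003,"rz":0,"fingers":-1},{"dx":2.7,"dy":0,"dz":0,"rx":0,"ry":0.003,"rz":0,"fingers":-1}]'; python3 chk.py
```

```text
clock: 9.07
tcp_pos: [0.5248, -0.046, 0.0703]
eef_rot: [178.7, -0.3, 89.5]
force: [-1.2, -11.6, -1.1]
width: -0.0001
clk 9.17 tcp [ 0.5248 -0.046   0.0703] [178.7  -0.3  89.5] F [ -1.2 -11.6  -1.1] travel~mm 48.5 p0.68 n662 px 313.4,191.0 vbot 199 near y -0.0864 med [ 0.617 -0.076  0.122] zhi 0.137 rot [ 0.023 -0.005  0.006]
```

```bash
python3 -m inch '[{"dx":2.7,"dy":0,"dz":0,"rx":0,"ry":0.004,"rz":0,"fingers":-1},{"dx":2.7,"dy":0,"dz":0,"rx":0,"ry":0.004,"rz":0,"fingers":-1},{"dx":2.7,"dy":0,"dz":0,"rx":0,"ry":0.003,"rz":0,"fingers":-1},{"dx":2.7,"dy":0,"dz":0,"rx":0,"ry":0.003,"rz":0,"fingers":-1},{"dx":2.7,"dy":0,"dz":0,"rx":0,"ry":0.003,"rz":0,"fingers":-1}]'; python3 chk.py
```

```text
clock: 9.58
tcp_pos: [0.5249, -0.0433, 0.0703]
eef_rot: [178.6, -0.2, 89.7]
force: [-1.0, -11.5, -1.5]
width: -0.0004
clk 9.68 tcp [ 0.5249 -0.0433  0.0703] [178.6  -0.2  89.7] F [ -1.  -11.5  -1.5] travel~mm 51.2 p0.76 n603 px 313.7,190.4 vbot 198 near y -0.0863 med [ 0.615 -0.077  0.124] zhi 0.139 rot [ 0.024 -0.004  0.009]
```

```bash
python3 -m inch '[{"dx":2.7,"dy":0,"dz":0,"rx":0,"ry":0.004,"rz":0.002,"fingers":-1},{"dx":2.7,"dy":0,"dz":0,"rx":0,"ry":0.004,"rz":0.002,"fingers":-1},{"dx":2.7,"dy":0,"dz":0,"rx":0,"ry":0.003,"rz":0.002,"fingers":-1},{"dx":2.7,"dy":0,"dz":0,"rx":0,"ry":0.003,"rz":0,"fingers":-1},{"dx":2.7,"dy":0,"dz":0,"rx":0,"ry":0.003,"rz":0,"fingers":-1}]'; python3 chk.py s8
```

```text
clock: 10.1
tcp_pos: [0.5249, -0.0405, 0.0703]
eef_rot: [178.6, -0.2, 89.5]
force: [-1.4, -12.2, -0.2]
width: -0.0002
clk 10.2 tcp [ 0.5249 -0.0405  0.0703] [178.6  -0.2  89.5] F [ -1.4 -12.2  -0.2] travel~mm 54.0 p0.85 n646 px 313.6,189.8 vbot 198 near y -0.0858 med [ 0.616 -0.076  0.124] zhi 0.140 rot [ 0.024 -0.004  0.005]
```

View pics/s8.png

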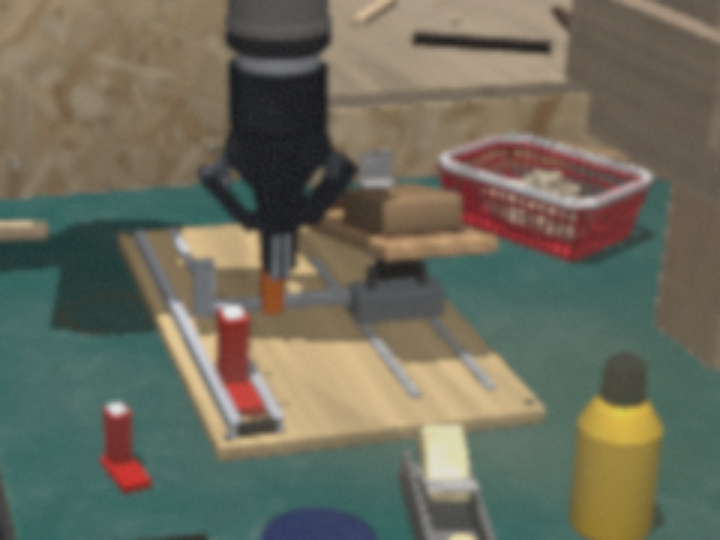

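The ramp is rising and the block has not moved yet, so I keep pushing.

```bash
python3 -m inch '[{"dx":2.7,"dy":0,"dz":0,"rx":0,"ry":0.004,"rz":0.001,"fingers":-1},{"dx":2.7,"dy":0,"dz":0,"rx":0,"ry":0.004,"rz":0.001,"fingers":-1},{"dx":2.7,"dy":0,"dz":0,"rx":0,"ry":0.003,"rz":0.001,"fingers":-1},{"dx":2.7,"dy":0,"dz":0,"rx":0,"ry":0.003,"rz":0,"fingers":-1},{"dx":2.7,"dy":0,"dz":0,"rx":0,"ry":0.003,"rz":0,"fingers":-1}]'; python3 chk.py
```

```text
clock: 10.62
tcp_pos: [0.5249, -0.0377, 0.0703]
eef_rot: [178.6, -0.2, 89.5]
force: [-1.4, -11.8, -0.8]
width: -0.0004
clk 10.72 tcp [ 0.5249 -0.0377  0.0703] [178.6  -0.2  89.5] F [ -1.4 -11.8  -0.8] travel~mm 56.8 p0.63 n622 px 313.6,189.3 vbot 197 near y -0.0852 med [ 0.615 -0.076  0.126] zhi 0.142 rot [ 0.024 -0.004  0.005]
```

```bash
python3 -m inch '[{"dx":2.7,"dy":0,"dz":0,"rx":0,"ry":0.004,"rz":0.001,"fingers":-1},{"dx":2.7,"dy":0,"dz":0,"rx":0,"ry":0.004,"rz":0.001,"fingers":-1},{"dx":2.7,"dy":0,"dz":0,"rx":0,"ry":0.003,"rz":0.001,"fingers":-1},{"dx":2.7,"dy":0,"dz":0,"rx":0,"ry":0.003,"rz":0.001,"fingers":-1},{"dx":2.7,"dy":0,"dz":0,"rx":0,"ry":0.003,"rz":0,"fingers":-1}]'; python3 chk.py
```

```text
clock: 11.13
tcp_pos: [0.5249, -0.0348, 0.0703]
eef_rot: [178.6, -0.2, 89.4]
force: [-1.8, -12.2, -1.3]
width: -0.0
clk 11.23 tcp [ 0.5249 -0.0348  0.0703] [178.6  -0.2  89.4] F [ -1.8 -12.2  -1.3] travel~mm 59.7 p0.70 n603 px 313.9,188.6 vbot 196 near y -0.0849 med [ 0.617 -0.075  0.127] zhi 0.143 rot [ 0.025 -0.003  0.004]
```

```bash
python3 -m inch '[{"dx":2.7,"dy":0,"dz":0,"rx":0,"ry":0.004,"rz":0.001,"fingers":-1},{"dx":2.7,"dy":0,"dz":0,"rx":0,"ry":0.004,"rz":0.001,"fingers":-1},{"dx":2.7,"dy":0,"dz":0,"rx":0,"ry":0.003,"rz":0.001,"fingers":-1},{"dx":2.7,"dy":0,"dz":0,"rx":0,"ry":0.003,"rz":0.001,"fingers":-1},{"dx":2.7,"dy":0,"dz":0,"rx":0,"ry":0.003,"rz":0,"fingers":-1}]'; python3 chk.py
```

```text
clock: 11.65
tcp_pos: [0.525, -0.0319, 0.0703]
eef_rot: [178.6, -0.2, 89.3]
force: [-0.7, -12.2, -0.3]
width: 0.0001
clk 11.75 tcp [ 0.525  -0.0319  0.0703] [178.6  -0.2  89.3] F [ -0.7 -12.2  -0.3] travel~mm 62.6 p0.79 n607 px 313.7,188.1 vbot 196 near y -0.0836 med [ 0.615 -0.075  0.128] zhi 0.144 rot [ 0.025 -0.003  0.002]
```

```bash
python3 -m inch '[{"dx":2.7,"dy":0,"dz":0,"rx":0,"ry":0.004,"rz":0,"fingers":-1},{"dx":2.7,"dy":0,"dz":0,"rx":0,"ry":0.004,"rz":0,"fingers":-1},{"dx":2.7,"dy":0,"dz":0,"rx":0,"ry":0.003,"rz":0.001,"fingers":-1},{"dx":2.7,"dy":0,"dz":0,"rx":0,"ry":0.003,"rz":0,"fingers":-1},{"dx":2.7,"dy":0,"dz":0,"rx":0,"ry":0.003,"rz":0,"fingers":-1}]'; python3 chk.py
```

```text
clock: 12.17
tcp_pos: [0.5251, -0.029, 0.0704]
eef_rot: [178.6, -0.2, 89.4]
force: [-1.6, -11.8, -0.0]
width: -0.0001
clk 12.27 tcp [ 0.5251 -0.029   0.0704] [178.6  -0.2  89.4] F [ -1.6 -11.8  -0. ] travel~mm 65.5 p0.58 n614 px 313.6,187.4 vbot 195 near y -0.0833 med [ 0.617 -0.074  0.129] zhi 0.146 rot [ 0.025 -0.003  0.004]
```

```bash
python3 -m inch '[{"dx":2.7,"dy":0,"dz":0,"rx":0,"ry":0.004,"rz":0,"fingers":-1},{"dx":2.7,"dy":0,"dz":0,"rx":0,"ry":0.004,"rz":0.001,"fingers":-1},{"dx":2.7,"dy":0,"dz":0,"rx":0,"ry":0.003,"rz":0.001,"fingers":-1},{"dx":2.7,"dy":0,"dz":0,"rx":0,"ry":0.003,"rz":0,"fingers":-1},{"dx":2.7,"dy":0,"dz":0,"rx":0,"ry":0.003,"rz":0,"fingers":-1}]'; python3 chk.py s9
```

```text
clock: 12.68
tcp_pos: [0.5251, -0.0261, 0.0703]
eef_rot: [178.6, -0.2, 89.5]
force: [-1.1, -12.6, -0.2]
width: 0.0003
clk 12.78 tcp [ 0.5251 -0.0261  0.0703] [178.6  -0.2  89.5] F [ -1.1 -12.6  -0.2] travel~mm 68.4 p0.69 n594 px 313.5,186.9 vbot 194 near y -0.0834 med [ 0.616 -0.074  0.131] zhi 0.147 rot [ 0.025 -0.003  0.005]
```

View pics/s9.png

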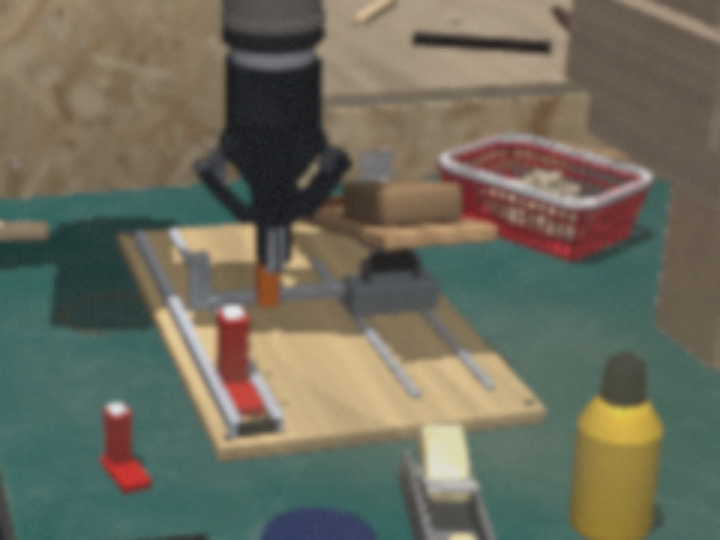

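```bash
python3 -m inch '[{"dx":2.7,"dy":0,"dz":0,"rx":0,"ry":0.004,"rz":0.001,"fingers":-1},{"dx":2.7,"dy":0,"dz":0,"rx":0,"ry":0.004,"rz":0.001,"fingers":-1},{"dx":2.7,"dy":0,"dz":0,"rx":0,"ry":0.003,"rz":0.001,"fingers":-1},{"dx":2.7,"dy":0,"dz":0,"rx":0,"ry":0.003,"rz":0,"fingers":-1},{"dx":2.7,"dy":0,"dz":0,"rx":0,"ry":0.003,"rz":0,"fingers":-1}]'; python3 chk.py
```

```text
clock: 13.2
tcp_pos: [0.5251, -0.0231, 0.0703]
eef_rot: [178.6, -0.2, 89.5]
force: [-0.7, -12.7, 0.6]
width: -0.0001
clk 13.3 tcp [ 0.5251 -0.0231  0.0703] [178.6  -0.2  89.5] F [ -0.7 -12.7   0.6] travel~mm 71.4 p0.79 n589 px 312.9,186.7 vbot 194 near y -0.0827 med [ 0.614 -0.073  0.132] zhi 0.149 rot [ 0.025 -0.003  0.005]
```

```bash
python3 -m inch '[{"dx":2.7,"dy":0,"dz":0,"rx":0,"ry":0.004,"rz":0.001,"fingers":-1},{"dx":2.7,"dy":0,"dz":0,"rx":0,"ry":0.004,"rz":0.001,"fingers":-1},{"dx":2.7,"dy":0,"dz":0,"rx":0,"ry":0.003,"rz":0.001,"fingers":-1},{"dx":2.7,"dy":0,"dz":0,"rx":0,"ry":0.003,"rz":0,"fingers":-1},{"dx":2.7,"dy":0,"dz":0,"rx":0,"ry":0.003,"rz":0,"fingers":-1}]'; python3 chk.py
```

```text
clock: 13.72
tcp_pos: [0.5252, -0.0201, 0.0703]
eef_rot: [178.6, -0.2, 89.4]
force: [-0.9, -12.6, -0.1]
width: -0.0001
clk 13.82 tcp [ 0.5252 -0.0201  0.0703] [178.6  -0.2  89.4] F [ -0.9 -12.6  -0.1] travel~mm 74.4 p0.85 n572 px 313.9,185.8 vbot 193 near y -0.0816 med [ 0.616 -0.073  0.134] zhi 0.150 rot [ 0.025 -0.003  0.004]
```

```bash
python3 -m inch '[{"dx":2.7,"dy":0,"dz":0,"rx":0,"ry":0.004,"rz":0.001,"fingers":-1},{"dx":2.7,"dy":0,"dz":0,"rx":0,"ry":0.004,"rz":0.001,"fingers":-1},{"dx":2.7,"dy":0,"dz":0,"rx":0,"ry":0.003,"rz":0.001,"fingers":-1},{"dx":2.7,"dy":0,"dz":0,"rx":0,"ry":0.003,"rz":0,"fingers":-1},{"dx":2.7,"dy":0,"dz":0,"rx":0,"ry":0.003,"rz":0,"fingers":-1}]'; python3 chk.py
```

```text
clock: 14.23
tcp_pos: [0.5252, -0.017, 0.0703]
eef_rot: [178.6, -0.2, 89.4]
force: [-1.3, -12.3, -0.4]
width: 0.0001
clk 14.33 tcp [ 0.5252 -0.017   0.0703] [178.6  -0.2  89.4] F [ -1.3 -12.3  -0.4] travel~mm 77.5 p0.78 n549 px 314.3,185.4 vbot 192 near y -0.0819 med [ 0.616 -0.073  0.135] zhi 0.151 rot [ 0.025 -0.003  0.004]
```

```bash
python3 -m inch '[{"dx":2.7,"dy":0,"dz":0,"rx":0,"ry":0.004,"rz":0.001,"fingers":-1},{"dx":2.7,"dy":0,"dz":0,"rx":0,"ry":0.004,"rz":0.001,"fingers":-1},{"dx":2.7,"dy":0,"dz":0,"rx":0,"ry":0.003,"rz":0.001,"fingers":-1},{"dx":2.7,"dy":0,"dz":0,"rx":0,"ry":0.003,"rz":0,"fingers":-1},{"dx":2.7,"dy":0,"dz":0,"rx":0,"ry":0.003,"rz":0,"fingers":-1}]'; python3 chk.py
```

```text
clock: 14.75
tcp_pos: [0.5253, -0.014, 0.0703]
eef_rot: [178.6, -0.2, 89.4]
force: [-1.4, -12.2, -0.1]
width: 0.0
clk 14.85 tcp [ 0.5253 -0.014   0.0703] [178.6  -0.2  89.4] F [ -1.4 -12.2  -0.1] travel~mm 80.5 p0.67 n556 px 313.5,184.8 vbot 192 near y -0.0807 med [ 0.615 -0.072  0.137] zhi 0.153 rot [ 0.025 -0.003  0.004]
```

```bash
python3 -m inch '[{"dx":2.7,"dy":0,"dz":0,"rx":0,"ry":0.004,"rz":0.001,"fingers":-1},{"dx":2.7,"dy":0,"dz":0,"rx":0,"ry":0.004,"rz":0.001,"fingers":-1},{"dx":2.7,"dy":0,"dz":0,"rx":0,"ry":0.003,"rz":0.001,"fingers":-1},{"dx":2.7,"dy":0,"dz":0,"rx":0,"ry":0.003,"rz":0,"fingers":-1},{"dx":2.7,"dy":0,"dz":0,"rx":0,"ry":0.003,"rz":0,"fingers":-1}]'; python3 chk.py s10
```

```text
clock: 15.27
tcp_pos: [0.5253, -0.0109, 0.0703]
eef_rot: [178.6, -0.2, 89.4]
force: [-0.9, -11.2, -0.8]
width: 0.0001
clk 15.37 tcp [ 0.5253 -0.0109  0.0703] [178.6  -0.2  89.4] F [ -0.9 -11.2  -0.8] travel~mm 83.6 p0.87 n544 px 313.5,184.1 vbot 191 near y -0.0800 med [ 0.615 -0.072  0.138] zhi 0.155 rot [ 0.025 -0.003  0.004]
```

View pics/s10.png

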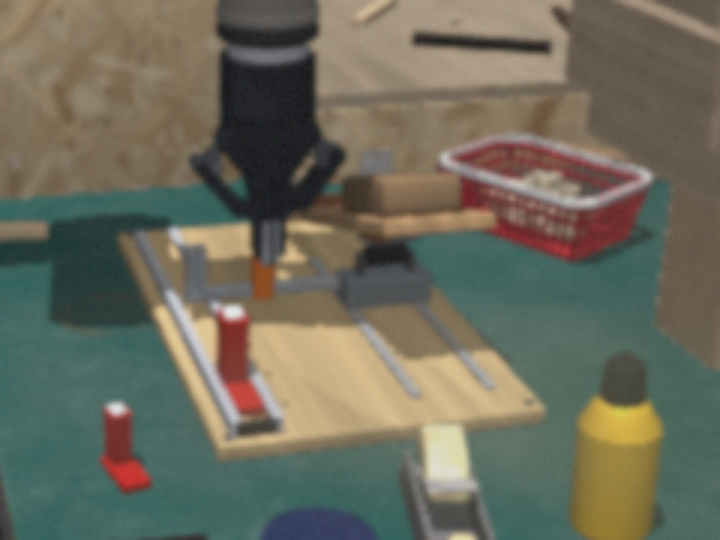

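```bash
python3 -m inch '[{"dx":2.7,"dy":0,"dz":0,"rx":0,"ry":0.004,"rz":0.001,"fingers":-1},{"dx":2.7,"dy":0,"dz":0,"rx":0,"ry":0.004,"rz":0.001,"fingers":-1},{"dx":2.7,"dy":0,"dz":0,"rx":0,"ry":0.003,"rz":0.001,"fingers":-1},{"dx":2.7,"dy":0,"dz":0,"rx":0,"ry":0.003,"rz":0,"fingers":-1},{"dx":2.7,"dy":0,"dz":0,"rx":0,"ry":0.003,"rz":0,"fingers":-1}]'; python3 chk.py
```

```text
clock: 15.78
tcp_pos: [0.5254, -0.0079, 0.0703]
eef_rot: [178.6, -0.2, 89.4]
force: [-1.5, -12.1, -0.6]
width: 0.0001
clk 15.88 tcp [ 0.5254 -0.0079  0.0703] [178.6  -0.2  89.4] F [ -1.5 -12.1  -0.6] travel~mm 86.6 p0.78 n538 px 314.0,183.6 vbot 190 near y -0.0791 med [ 0.615 -0.071  0.14 ] zhi 0.156 rot [ 0.025 -0.003  0.003]
```

```bash
python3 -m inch '[{"dx":2.7,"dy":0,"dz":0,"rx":0,"ry":0.004,"rz":0.001,"fingers":-1},{"dx":2.7,"dy":0,"dz":0,"rx":0,"ry":0.004,"rz":0.001,"fingers":-1},{"dx":2.7,"dy":0,"dz":0,"rx":0,"ry":0.003,"rz":0,"fingers":-1},{"dx":2.7,"dy":0,"dz":0,"rx":0,"ry":0.003,"rz":0,"fingers":-1},{"dx":2.7,"dy":0,"dz":0,"rx":0,"ry":0.003,"rz":0,"fingers":-1}]'; python3 chk.py
```

```text
clock: 16.3
tcp_pos: [0.5254, -0.0047, 0.0703]
eef_rot: [178.6, -0.2, 89.4]
force: [-0.4, -12.0, -0.6]
width: 0.0002
clk 16.4 tcp [ 0.5254 -0.0047  0.0703] [178.6  -0.2  89.4] F [ -0.4 -12.   -0.6] travel~mm 89.8 p0.89 n511 px 313.6,183.0 vbot 190 near y -0.0789 med [ 0.614 -0.07   0.141] zhi 0.158 rot [ 0.025 -0.003  0.004]
```

```bash
python3 -m inch '[{"dx":2.7,"dy":0,"dz":0,"rx":0,"ry":0.004,"rz":0.001,"fingers":-1},{"dx":2.7,"dy":0,"dz":0,"rx":0,"ry":0.004,"rz":0.001,"fingers":-1},{"dx":2.7,"dy":0,"dz":0,"rx":0,"ry":0.003,"rz":0,"fingers":-1},{"dx":2.7,"dy":0,"dz":0,"rx":0,"ry":0.003,"rz":0,"fingers":-1},{"dx":2.7,"dy":0,"dz":0,"rx":0,"ry":0.003,"rz":0,"fingers":-1}]'; python3 chk.py
```

```text
clock: 16.82
tcp_pos: [0.5255, -0.0016, 0.0703]
eef_rot: [178.6, -0.2, 89.5]
force: [-0.8, -12.0, -0.0]
width: -0.0003
clk 16.92 tcp [ 0.5255 -0.0016  0.0703] [178.6  -0.2  89.5] F [ -0.8 -12.   -0. ] travel~mm 92.9 p0.76 n543 px 314.2,182.2 vbot 189 near y -0.0789 med [ 0.618 -0.069  0.142] zhi 0.159 rot [ 0.025 -0.003  0.005]
```

```bash
python3 -m inch '[{"dx":2.7,"dy":0,"dz":0,"rx":0,"ry":0.004,"rz":0.001,"fingers":-1},{"dx":2.7,"dy":0,"dz":0,"rx":0,"ry":0.004,"rz":0.001,"fingers":-1},{"dx":2.7,"dy":0,"dz":0,"rx":0,"ry":0.003,"rz":0.001,"fingers":-1},{"dx":2.7,"dy":0,"dz":0,"rx":0,"ry":0.003,"rz":0,"fingers":-1},{"dx":2.7,"dy":0,"dz":0,"rx":0,"ry":0.003,"rz":0,"fingers":-1}]'; python3 chk.py
```

```text
clock: 17.33
tcp_pos: [0.5255, 0.0015, 0.0703]
eef_rot: [178.6, -0.2, 89.5]
force: [-1.2, -11.8, 0.3]
width: 0.0002
clk 17.43 tcp [0.5255 0.0015 0.0703] [178.6  -0.2  89.5] F [ -1.2 -11.8   0.3] travel~mm 96.0 p0.86 n488 px 314.0,181.7 vbot 188 near y -0.0772 med [ 0.614 -0.069  0.144] zhi 0.161 rot [ 0.025 -0.003  0.005]
```

```bash
python3 -m inch '[{"dx":2.7,"dy":0,"dz":0,"rx":0,"ry":0.004,"rz":0.001,"fingers":-1},{"dx":2.7,"dy":0,"dz":0,"rx":0,"ry":0.004,"rz":0.001,"fingers":-1},{"dx":2.7,"dy":0,"dz":0,"rx":0,"ry":0.003,"rz":0.001,"fingers":-1},{"dx":2.7,"dy":0,"dz":0,"rx":0,"ry":0.003,"rz":0,"fingers":-1},{"dx":2.7,"dy":0,"dz":0,"rx":0,"ry":0.003,"rz":0,"fingers":-1}]'; python3 chk.py s11
```

```text
clock: 17.85
tcp_pos: [0.5255, 0.0046, 0.0703]
eef_rot: [178.6, -0.2, 89.5]
force: [-1.0, -11.7, -0.0]
width: 0.0002
clk 17.95 tcp [0.5255 0.0046 0.0703] [178.6  -0.2  89.5] F [ -1.  -11.7  -0. ] travel~mm 99.1 p0.68 n556 px 313.4,181.3 vbot 188 near y -0.0787 med [ 0.615 -0.069  0.144] zhi 0.162 rot [ 0.024 -0.003  0.004]
```

View pics/s11.png

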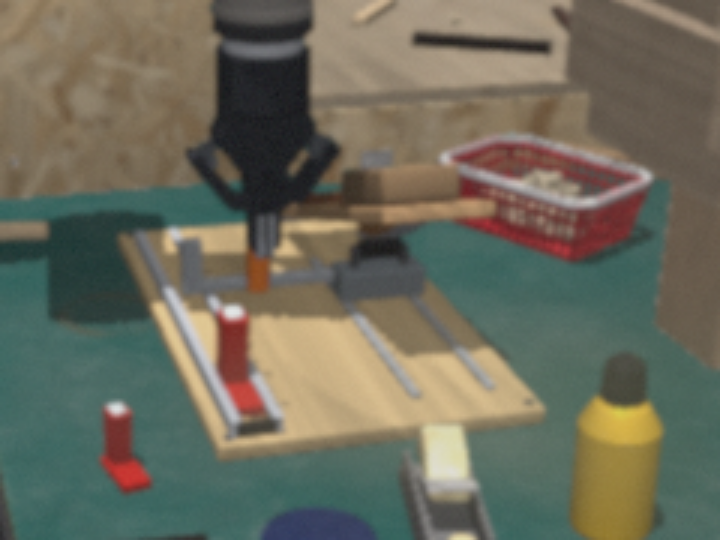

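```bash
python3 -m inch '[{"dx":2.7,"dy":0,"dz":0,"rx":0,"ry":0.004,"rz":0.001,"fingers":-1},{"dx":2.7,"dy":0,"dz":0,"rx":0,"ry":0.004,"rz":0.001,"fingers":-1},{"dx":2.7,"dy":0,"dz":0,"rx":0,"ry":0.003,"rz":0.001,"fingers":-1},{"dx":2.7,"dy":0,"dz":0,"rx":0,"ry":0.003,"rz":0,"fingers":-1},{"dx":2.7,"dy":0,"dz":0,"rx":0,"ry":0.003,"rz":0,"fingers":-1}]'; python3 chk.py
```

```text
clock: 18.37
tcp_pos: [0.5256, 0.0078, 0.0703]
eef_rot: [178.6, -0.2, 89.4]
force: [-2.3, -11.9, -0.5]
width: 0.0
clk 18.47 tcp [0.5256 0.0078 0.0703] [178.6  -0.2  89.4] F [ -2.3 -11.9  -0.5] travel~mm 102.3 p0.58 n487 px 312.4,180.7 vbot 187 near y -0.0718 med [ 0.613 -0.062  0.145] zhi 0.161 rot [ 0.024 -0.004  0.004]
```

The block's near end jumped about 7 mm down the ramp, which looks like the start of slipping. I stop pushing and hold.

```bash
python3 -m inch '[{"dx":0,"dy":0,"dz":0,"rx":0,"ry":0,"rz":0,"fingers":-1},{"dx":0,"dy":0,"dz":0,"rx":0,"ry":0,"rz":0,"fingers":-1},{"dx":0,"dy":0,"dz":0,"rx":0,"ry":0,"rz":0,"fingers":-1},{"dx":0,"dy":0,"dz":0,"rx":0,"ry":0,"rz":0,"fingers":-1},{"dx":0,"dy":0,"dz":0,"rx":0,"ry":0,"rz":0,"fingers":-1}]'; python3 chk.py s12
```

```text
clock: 18.88
tcp_pos: [0.5253, 0.0077, 0.0701]
eef_rot: [178.6, -0.2, 89.4]
force: [0.3, -3.8, 0.6]
width: 0.0
clk 18.98 tcp [0.5253 0.0077 0.0701] [178.6  -0.2  89.4] F [ 0.3 -3.8  0.6] travel~mm 102.2 p0.79 n468 px 308.8,180.8 vbot 187 near y -0.0455 med [ 0.614 -0.037  0.136] zhi 0.152 rot [ 0.024 -0.003  0.004]
```

View pics/s12.png

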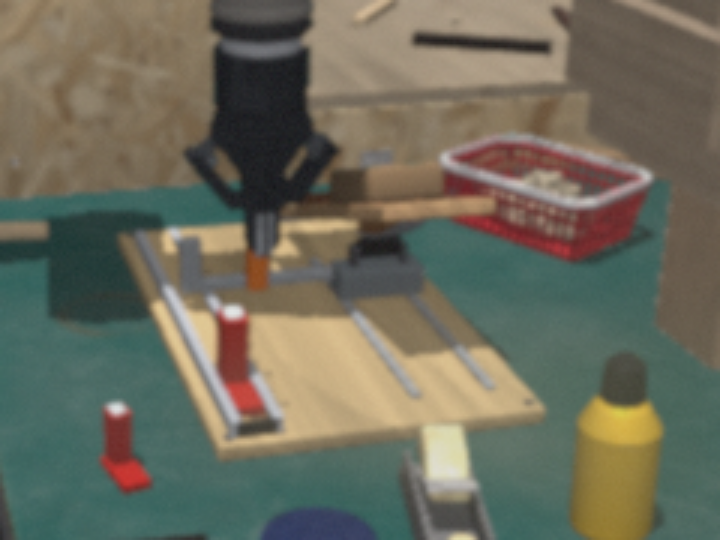

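The block is gliding, about 35 mm down so far. I keep still until it reaches the strip.

```bash
python3 -m inch '[{"dx":0,"dy":0,"dz":0,"rx":0,"ry":0,"rz":0,"fingers":-1},{"dx":0,"dy":0,"dz":0,"rx":0,"ry":0,"rz":0,"fingers":-1},{"dx":0,"dy":0,"dz":0,"rx":0,"ry":0,"rz":0,"fingers":-1},{"dx":0,"dy":0,"dz":0,"rx":0,"ry":0,"rz":0,"fingers":-1},{"dx":0,"dy":0,"dz":0,"rx":0,"ry":0,"rz":0,"fingers":-1}]'; python3 chk.py
```

```text
clock: 19.4
tcp_pos: [0.5253, 0.0077, 0.0701]
eef_rot: [178.6, -0.2, 89.4]
force: [-0.3, -1.8, 0.0]
width: 0.0004
clk 19.5 tcp [0.5253 0.0077 0.0701] [178.6  -0.2  89.4] F [-0.3 -1.8  0. ] travel~mm 102.2 p0.59 n425 px 302.3,181.1 vbot 187 near y 0.0039 med [0.616 0.013 0.117] zhi 0.134 rot [ 0.024 -0.003  0.004]
```

```bash
python3 -m inch '[{"dx":0,"dy":0,"dz":0,"rx":0,"ry":0,"rz":0,"fingers":-1},{"dx":0,"dy":0,"dz":0,"rx":0,"ry":0,"rz":0,"fingers":-1},{"dx":0,"dy":0,"dz":0,"rx":0,"ry":0,"rz":0,"fingers":-1},{"dx":0,"dy":0,"dz":0,"rx":0,"ry":0,"rz":0,"fingers":-1},{"dx":0,"dy":0,"dz":0,"rx":0,"ry":0,"rz":0,"fingers":-1}]'; python3 chk.py s13
```

```text
clock: 19.92
tcp_pos: [0.5253, 0.0077, 0.0701]
eef_rot: [178.6, -0.2, 89.4]
force: [0.2, -2.1, 0.7]
width: -0.0001
clk 20.02 tcp [0.5253 0.0077 0.0701] [178.6  -0.2  89.4] F [ 0.2 -2.1  0.7] travel~mm 102.2 p0.92 n437 px 300.9,181.3 vbot 188 near y -0.0019 med [0.614 0.016 0.116] zhi 0.133 rot [ 0.024 -0.003  0.004]
```

View pics/s13.png

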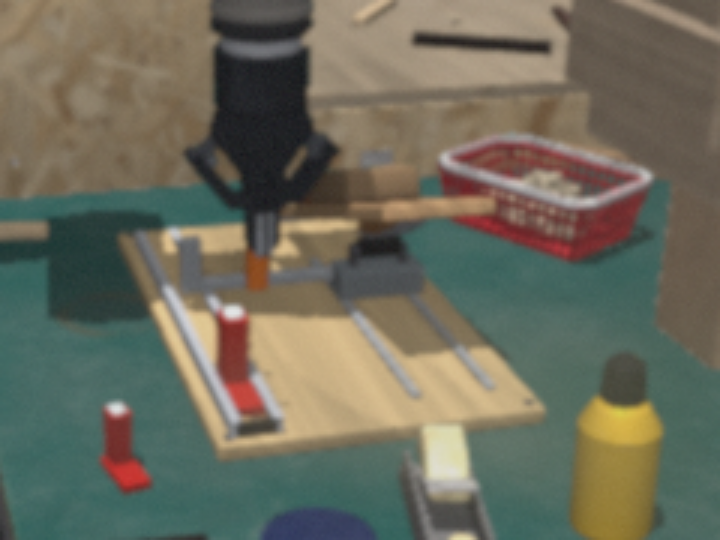

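The block lies against the strip. I back straight off the handle, then rise and go behind the marker.

```bash
python3 -m inch '[{"dx":-8,"dy":0,"dz":0,"rx":0,"ry":0,"rz":0,"fingers":-1},{"dx":-20,"dy":0,"dz":0,"rx":0.006,"ry":0,"rz":0,"fingers":-1},{"dx":-25,"dy":-5,"dz":-10,"rx":0.006,"ry":0,"rz":0,"fingers":-1},{"dx":-30,"dy":-15,"dz":-25,"rx":0.006,"ry":0,"rz":0,"fingers":-1},{"dx":-30,"dy":-20,"dz":-25,"rx":0.006,"ry":0,"rz":0,"fingers":-1}]'; python3 to.py 0.470 -0.152 0.1
```

```text
clock: 20.43
tcp_pos: [0.4829, -0.1029, 0.1254]
eef_rot: [-179.5, -0.5, 90.0]
force: [0.7, -0.3, 0.5]
width: -0.0001
clk 20.43 tcp [ 0.4829 -0.1029  0.1254] [-179.52   -0.48   89.96] F [ 0.7 -0.3  0.5] d mm [-49.3 -12.6  25.1] rot [-0.008 -0.008  0.013]
```

```bash
python3 -m inch '[{"dx":-25,"dy":-5,"dz":0,"rx":-0.004,"ry":-0.004,"rz":0.006,"fingers":-1},{"dx":-20,"dy":-5,"dz":0,"rx":-0.004,"ry":-0.004,"rz":0.006,"fingers":-1},{"dx":-8,"dy":-2,"dz":0,"rx":0,"ry":0,"rz":0,"fingers":-1},{"dx":0,"dy":0,"dz":0,"rx":0,"ry":0,"rz":0,"fingers":-1},{"dx":0,"dy":0,"dz":0,"rx":0,"ry":0,"rz":0,"fingers":-1}]'; python3 to.py 0.470 -0.152 0.055
python3 - <<'E'
from h import *
st=ctrl.read_state();P=pose("wrist",st); im,d=ctrl.grab_frame("wrist")
cv2.imwrite("pics/w14.png",im)
h=cv2.cvtColor(im,cv2.COLOR_BGR2HSV)
for n,lo,hi in [("or",(8,150,60),(20,255,255)),("white",(0,0,150),(180,40,255))]:
    m=cv2.inRange(h,lo,hi); nn,l,s,c=cv2.connectedComponentsWithStats(m)
    for i in range(1,nn):
        if s[i][4]<60: continue
        v,u=np.nonzero((l==i)&(d>0)); X=back(P,np.c_[u,v],d[v,u])
        if len(X)==0: continue
        k=X[:,2]>np.percentile(X[:,2],90)-.006
        if X[k][:,2].mean()<.02: continue
        print(n,s[i],"topmean",X[k].mean(0).round(4),X[k].min(0).round(3),X[k].max(0).round(3))
im,d=ctrl.grab_frame("top");cv2.imwrite("pics/t14.png",cv2.resize(im[145:275,175:395],None,fx=3.5,fy=3.5))
E
```

```text
clock: 20.85
tcp_pos: [0.4692, -0.1645, 0.1304]
eef_rot: [179.6, 0.2, 88.9]
force: [0.9, -0.1, -0.3]
width: 0.0001
clk 20.85 tcp [ 0.4692 -0.1645  0.1304] [1.7959e+02 1.6000e-01 8.8860e+01] F [ 0.9 -0.1 -0.3] d mm [12.8  0.  75.4] rot [ 0.007  0.003 -0.006]
white [ 253    0   16  238 2214] topmean [ 0.4545 -0.0928  0.0291] [ 0.449 -0.187  0.024] [ 0.46  -0.011  0.076]
white [ 296    0   13  238 2152] topmean [ 0.4857 -0.0908  0.0289] [ 0.481 -0.187  0.027] [ 0.49  -0.011  0.031]
white [270 142  23  29 609] topmean [ 0.4697 -0.1114  0.0783] [ 0.463 -0.12   0.076] [ 0.477 -0.103  0.08 ]
white [149 236  18  16 184] topmean [ 0.3704 -0.1819  0.0476] [ 0.364 -0.189  0.046] [ 0.377 -0.175  0.049]
white [373 309  32  10 110] topmean [ 0.5654 -0.2688  0.0249] [ 0.551 -0.274  0.023] [ 0.584 -0.262  0.035]
```

View pics/w14.png

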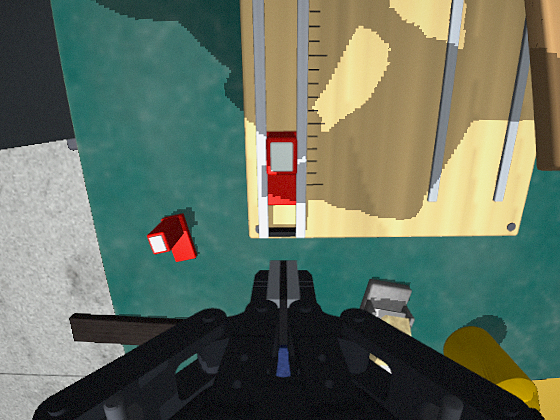

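View pics/t14.png

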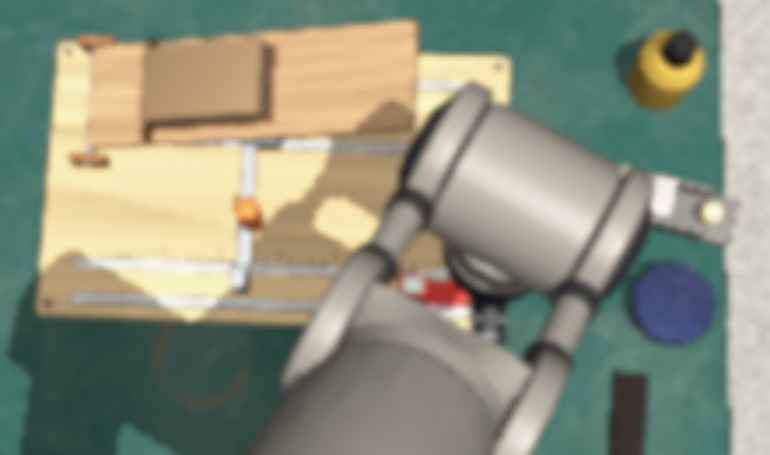

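Top view: the block rests against the strip at about (205,80), and the touch plate is now at (240,275). The wrist view shows the marker right ahead of the fingers. I lower the tool behind it.

```bash
python3 -m inch '[{"dx":0,"dy":0,"dz":20,"rx":0.004,"ry":0.002,"rz":-0.003,"fingers":-1},{"dx":0,"dy":0,"dz":22,"rx":0.003,"ry":0,"rz":-0.003,"fingers":-1},{"dx":0,"dy":0,"dz":20,"rx":0,"ry":0,"rz":0,"fingers":-1},{"dx":4,"dy":0,"dz":8,"rx":0,"ry":0,"rz":0,"fingers":-1},{"dx":4,"dy":0,"dz":2,"rx":0,"ry":0,"rz":0,"fingers":-1}]'; python3 to.py 0.470 -0.134 0.055
```

```text
clock: 21.37
tcp_pos: [0.4724, -0.1505, 0.056]
eef_rot: [179.9, 0.0, 89.7]
force: [0.1, -0.2, 0.3]
width: 0.0
clk 21.37 tcp [ 0.4724 -0.1505  0.056 ] [1.799e+02 2.000e-02 8.972e+01] F [ 0.1 -0.2  0.3] d mm [16.5 -2.5  1. ] rot [0.002 0.    0.009]
```

```bash
python3 -m inch '[{"dx":8,"dy":-1,"dz":0,"rx":0,"ry":0,"rz":0.004,"fingers":-1},{"dx":8,"dy":-1,"dz":0,"rx":0,"ry":0,"rz":0.004,"fingers":-1},{"dx":8,"dy":0,"dz":0,"rx":0,"ry":0,"rz":0,"fingers":-1},{"dx":10,"dy":0,"dz":0,"rx":0,"ry":0,"rz":0,"fingers":-1},{"dx":10,"dy":0,"dz":0,"rx":0,"ry":0,"rz":0,"fingers":-1}]'; python3 to.py 0.471 -0.04 0.055
```

```text
clock: 21.78
tcp_pos: [0.4719, -0.101, 0.0579]
eef_rot: [179.8, 0.0, 89.3]
force: [-0.8, -0.3, -0.5]
width: -0.0003
clk 21.78 tcp [ 0.4719 -0.101   0.0579] [1.7979e+02 4.0000e-02 8.9330e+01] F [-0.8 -0.3 -0.5] d mm [61.  -1.7  2.9] rot [0.004 0.001 0.002]
```

```bash
cat > mk.py <<'E'
from h import *
import sys
st=ctrl.read_state();P=pose("wrist",st); im,d=ctrl.grab_frame("wrist")
if len(sys.argv)>1: cv2.imwrite(f"pics/{sys.argv[1]}.png",im)
c,Rm,t=P
vv,uu=np.mgrid[0:420,0:560]; X=back(P,np.c_[uu.ravel(),vv.ravel()],d.ravel()).reshape(420,560,3)
x0=.4705+0.014*(X[...,1]+.11)
band=(abs(X[...,0]-x0)<.009)&(X[...,2]>.066)&(X[...,2]<.084)&(d>0)&(vv<250)
ys=X[...,1][band]; hsv=cv2.cvtColor(im,cv2.COLOR_BGR2HSV)
lab=(hsv[...,1]>120)[band]
h,e=np.histogram(ys,bins=np.arange(-.16,.08,.004))
print("tcp",st['tcp_pos'].round(4),st['eef_rot'].round(1),"F",st['force'].round(1),"clk",round(ctrl.read_state()['clock'],2))
print([(round(e[i],3),int(h[i])) for i in range(len(h)) if h[i]>3])
E
python3 mk.py w15
```

```text
tcp [ 0.4719 -0.101   0.0579] [179.8   0.   89.3] F [-0.8 -0.3 -0.5] clk 21.83
[(np.float64(-0.08), 131), (np.float64(-0.076), 352), (np.float64(-0.072), 430), (np.float64(-0.068), 460)]
```

View pics/w15.png

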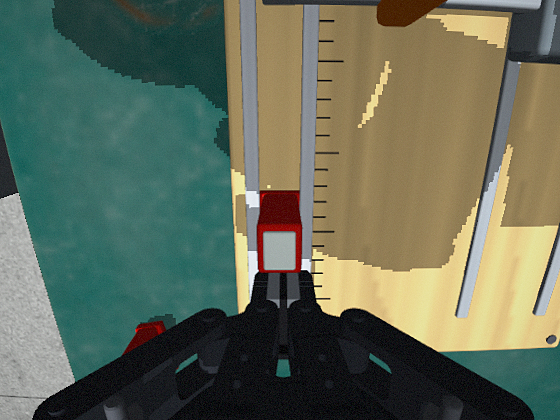

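```bash
python3 -m inch '[{"dx":9,"dy":0,"dz":0.5,"rx":0,"ry":0,"rz":0,"fingers":-1},{"dx":9,"dy":0,"dz":0.5,"rx":0,"ry":0,"rz":0,"fingers":-1},{"dx":9,"dy":0,"dz":0.5,"rx":0,"ry":0,"rz":0,"fingers":-1},{"dx":9,"dy":0,"dz":0,"rx":0,"ry":0,"rz":0,"fingers":-1},{"dx":6,"dy":0,"dz":0,"rx":0,"ry":0,"rz":0,"fingers":-1}]'; python3 mk.py w16
```

```text
clock: 22.25
tcp_pos: [0.473, -0.0533, 0.0576]
eef_rot: [179.6, 0.1, 89.4]
force: [0.7, 0.2, -0.8]
width: 0.0001
tcp [ 0.473  -0.0533  0.0576] [1.796e+02 1.000e-01 8.940e+01] F [ 0.7  0.2 -0.8] clk 22.3
[(np.float64(-0.032), 140), (np.float64(-0.028), 357), (np.float64(-0.024), 436), (np.float64(-0.02), 440), (np.float64(0.028), 455), (np.float64(0.032), 496), (np.float64(0.036), 477)]
```

View pics/w16.png

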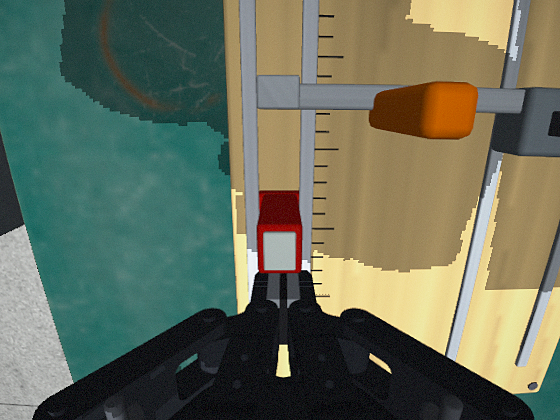

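```bash
python3 -m inch '[{"dx":7,"dy":-0.5,"dz":0.5,"rx":0,"ry":0,"rz":0,"fingers":-1},{"dx":7,"dy":-0.5,"dz":0.5,"rx":0,"ry":0,"rz":0,"fingers":-1},{"dx":7,"dy":0,"dz":0,"rx":0.003,"ry":0,"rz":0,"fingers":-1},{"dx":5,"dy":0,"dz":0,"rx":0.003,"ry":0,"rz":0,"fingers":-1},{"dx":3,"dy":0,"dz":0,"rx":0,"ry":0,"rz":0,"fingers":-1}]'; python3 mk.py
```

```text
clock: 22.72
tcp_pos: [0.4721, -0.0209, 0.0563]
eef_rot: [-179.9, 0.1, 89.4]
force: [-0.3, 0.0, 0.3]
width: 0.0003
tcp [ 0.4721 -0.0209  0.0563] [-1.799e+02  1.000e-01  8.940e+01] F [-0.3  0.   0.3] clk 22.77
[(np.float64(0.0), 59), (np.float64(0.004), 351), (np.float64(0.008), 431), (np.float64(0.012), 476), (np.float64(0.028), 348), (np.float64(0.032), 400), (np.float64(0.036), 439), (np.float64(0.04), 161)]
```

```bash
python3 -m inch '[{"dx":2,"dy":0,"dz":0,"rx":0,"ry":0,"rz":0,"fingers":-1},{"dx":2,"dy":0,"dz":0,"rx":0,"ry":0,"rz":0,"fingers":-1},{"dx":1.5,"dy":0,"dz":0,"rx":0,"ry":0,"rz":0,"fingers":-1},{"dx":1,"dy":0,"dz":0,"rx":0,"ry":0,"rz":0,"fingers":-1},{"dx":1,"dy":0,"dz":0,"rx":0,"ry":0,"rz":0,"fingers":-1}]'; python3 mk.py
```

```text
clock: 23.18
tcp_pos: [0.4722, -0.0128, 0.0562]
eef_rot: [-180.0, 0.1, 89.4]
force: [-1.0, 0.3, 0.5]
width: 0.0002
tcp [ 0.4722 -0.0128  0.0562] [-1.80e+02  1.00e-01  8.94e+01] F [-1.   0.3  0.5] clk 23.23
[(np.float64(0.008), 54), (np.float64(0.012), 348), (np.float64(0.016), 427), (np.float64(0.02), 489), (np.float64(0.024), 5), (np.float64(0.028), 318), (np.float64(0.032), 378), (np.float64(0.036), 462), (np.float64(0.04), 173)]
```

```bash
python3 -m inch '[{"dx":0.7,"dy":0,"dz":0,"rx":0,"ry":0,"rz":0,"fingers":-1},{"dx":0.7,"dy":0,"dz":0,"rx":0,"ry":0,"rz":0,"fingers":-1},{"dx":0.7,"dy":0,"dz":0,"rx":0,"ry":0,"rz":0,"fingers":-1},{"dx":0.7,"dy":0,"dz":0,"rx":0,"ry":0,"rz":0,"fingers":-1},{"dx":0.7,"dy":0,"dz":0,"rx":0,"ry":0,"rz":0,"fingers":-1}]'; python3 mk.py w17
```

```text
clock: 23.65
tcp_pos: [0.4722, -0.0093, 0.0563]
eef_rot: [-180.0, 0.1, 89.4]
force: [0.3, -0.6, -0.4]
width: 0.0
tcp [ 0.4722 -0.0093  0.0563] [-1.80e+02  1.00e-01  8.94e+01] F [ 0.3 -0.6 -0.4] clk 23.7
[(np.float64(0.012), 84), (np.float64(0.016), 364), (np.float64(0.02), 439), (np.float64(0.024), 326), (np.float64(0.028), 327), (np.float64(0.032), 367), (np.float64(0.036), 458), (np.float64(0.04), 185)]
```

View pics/w17.png

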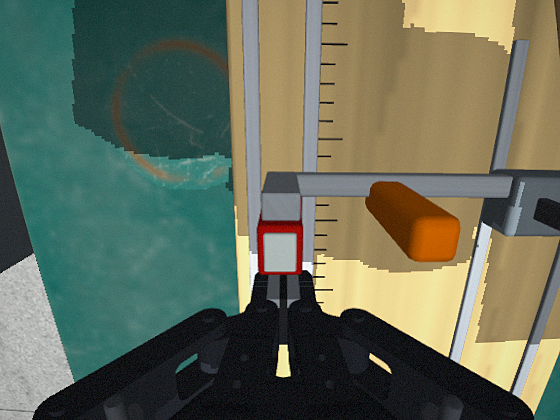

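Close to touching, with about 1 mm left. I go on in 0.4–0.5 mm steps and watch the force.

```bash
python3 -m inch '[{"dx":0.4,"dy":0,"dz":0,"rx":0,"ry":0,"rz":0,"fingers":-1},{"dx":0.4,"dy":0,"dz":0,"rx":0,"ry":0,"rz":0,"fingers":-1},{"dx":0.4,"dy":0,"dz":0,"rx":0,"ry":0,"rz":0,"fingers":-1},{"dx":0.4,"dy":0,"dz":0,"rx":0,"ry":0,"rz":0,"fingers":-1},{"dx":0.4,"dy":0,"dz":0,"rx":0,"ry":0,"rz":0,"fingers":-1}]'; python3 mk.py
```

```text
clock: 24.12
tcp_pos: [0.4723, -0.007, 0.0563]
eef_rot: [-180.0, 0.1, 89.4]
force: [-0.7, -0.8, -0.6]
width: -0.0
tcp [ 0.4723 -0.007   0.0563] [-1.80e+02  1.00e-01  8.94e+01] F [-0.7 -0.8 -0.6] clk 24.17
[(np.float64(0.016), 238), (np.float64(0.02), 372), (np.float64(0.024), 402), (np.float64(0.028), 323), (np.float64(0.032), 359), (np.float64(0.036), 458), (np.float64(0.04), 204)]
```

```bash
python3 -m inch '[{"dx":0.4,"dy":0,"dz":0,"rx":0,"ry":0,"rz":0,"fingers":-1},{"dx":0.4,"dy":0,"dz":0,"rx":0,"ry":0,"rz":0,"fingers":-1},{"dx":0.4,"dy":0,"dz":0,"rx":0,"ry":0,"rz":0,"fingers":-1},{"dx":0.4,"dy":0,"dz":0,"rx":0,"ry":0,"rz":0,"fingers":-1},{"dx":0.4,"dy":0,"dz":0,"rx":0,"ry":0,"rz":0,"fingers":-1}]'; python3 mk.py w18
```

```text
clock: 24.58
tcp_pos: [0.4723, -0.0065, 0.0563]
eef_rot: [-179.9, 0.2, 89.4]
force: [-0.4, -5.3, 0.0]
width: -0.0001
tcp [ 0.4723 -0.0065  0.0563] [-179.9    0.2   89.4] F [-0.4 -5.3  0. ] clk 24.63
[(np.float64(0.016), 191), (np.float64(0.02), 365), (np.float64(0.024), 414), (np.float64(0.028), 310), (np.float64(0.032), 363), (np.float64(0.036), 479), (np.float64(0.04), 186)]
```

View pics/w18.png

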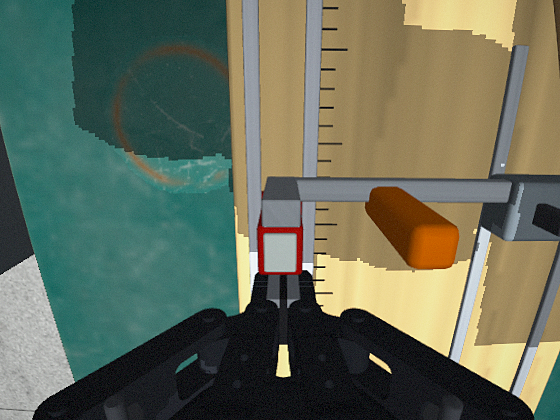

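The tool has stalled at 5.3 N, up from about 0.8 N while sliding, so the marker is against the plate. I back straight off and check.

```bash
python3 -m inch '[{"dx":-1,"dy":0,"dz":0,"rx":0,"ry":0,"rz":0,"fingers":-1},{"dx":-4,"dy":0,"dz":0,"rx":0,"ry":0,"rz":0,"fingers":-1},{"dx":-15,"dy":0,"dz":0,"rx":0,"ry":0,"rz":0,"fingers":-1},{"dx":-25,"dy":0,"dz":0,"rx":0,"ry":0,"rz":0,"fingers":-1},{"dx":-20,"dy":0,"dz":-10,"rx":0,"ry":0,"rz":0,"fingers":-1}]'
python3 -m inch '[{"dx":-20,"dy":0,"dz":-25,"rx":0,"ry":0,"rz":0,"fingers":-1},{"dx":-10,"dy":0,"dz":-30,"rx":0,"ry":0,"rz":0,"fingers":-1},{"dx":0,"dy":0,"dz":-20,"rx":0,"ry":0,"rz":0,"fingers":-1},{"dx":0,"dy":0,"dz":-5,"rx":0,"ry":0,"rz":0,"fingers":-1},{"dx":0,"dy":0,"dz":0,"rx":0,"ry":0,"rz":0,"fingers":-1}]'
python3 mk.py w19; python3 chk.py s19
python3 - <<'E'
from h import *
im,d=ctrl.grab_frame("top");cv2.imwrite("pics/t19.png",cv2.resize(im[145:275,175:395],None,fx=3.5,fy=3.5))
E
```

```text
clock: 25.05
tcp_pos: [0.4703, -0.0688, 0.0651]
eef_rot: [-179.8, -0.0, 89.7]
force: [0.3, 0.5, -0.1]
width: -0.0
clock: 25.47
tcp_pos: [0.4704, -0.1037, 0.1484]
eef_rot: [-179.8, -0.2, 89.4]
force: [-0.1, 0.3, 0.1]
width: -0.0001
tcp [ 0.4704 -0.1037  0.1484] [-179.8   -0.2   89.4] F [-0.1  0.3  0.1] clk 25.52
[(np.float64(0.0), 34), (np.float64(0.004), 223), (np.float64(0.008), 204), (np.float64(0.012), 198), (np.float64(0.016), 202), (np.float64(0.02), 204), (np.float64(0.024), 182), (np.float64(0.028), 210), (np.float64(0.032), 186), (np.float64(0.036), 175)]
clk 25.62 tcp [ 0.4702 -0.1034  0.1478] [-179.7   -0.2   89.4] F [0.7 0.6 0.1] travel~mm -8.9 p0.64 n416 px 301.4,181.1 vbot 187 near y 0.0078 med [0.615 0.016 0.116] zhi 0.132 rot [-0.005 -0.003  0.004]
```

View pics/w19.png

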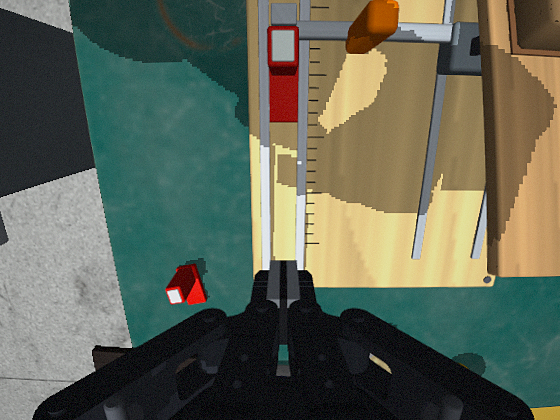

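View pics/s19.png

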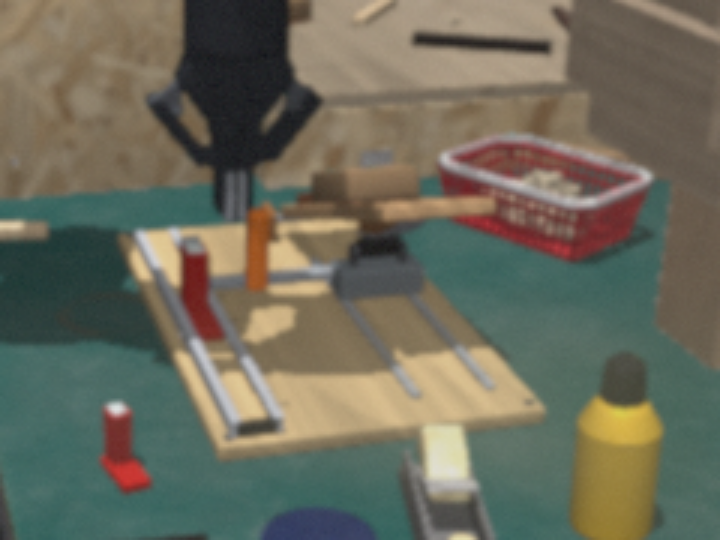

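View pics/t19.png

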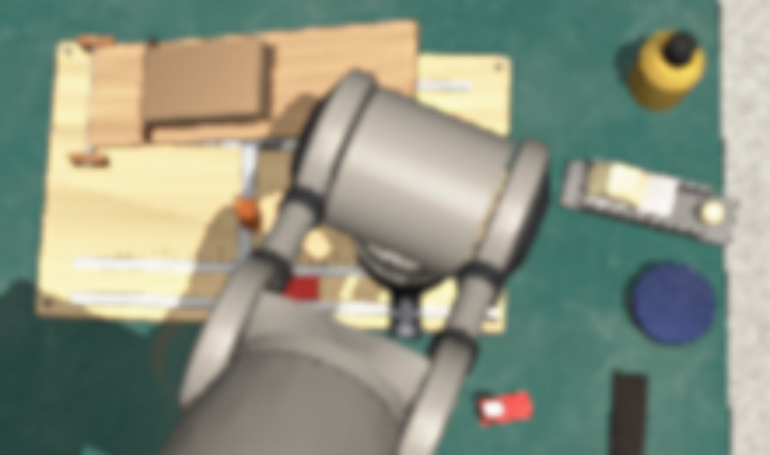

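```bash
python3 - <<'E'
import cv2
im=cv2.imread("pics/w19.png");cv2.imwrite("pics/w19c.png",cv2.resize(im[0:80,240:330],None,fx=7,fy=7,interpolation=cv2.INTER_NEAREST))
E
```

```text
(no output)
```

View pics/w19c.png

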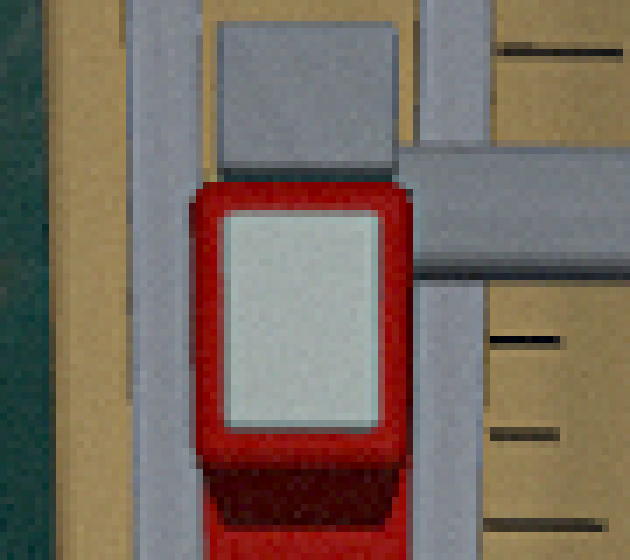

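```bash
python3 -c "
from plant import ctrl
print(ctrl.read_state()['clock']); print(ctrl.sign_off())"
```

```text
25.6667
the job is handed in; nothing more can be done
None
```

The block let go at about 102 mm of carriage travel, and the red marker now records that position against the touch plate. By the given 0.002 rad per mm, that is a tilt of about 0.20 rad above the start, or roughly 20° from level. I handed the job in at 25.7 s; no verdict is reported.

- **Tilting:** I pushed the orange handle with shut fingers, in steps of about 3 mm near the end. When the block's near end jumped about 7 mm I stopped, and the block glided down to the dark strip in roughly 1 s. Then I backed straight off the handle.
- **Marker:** I slid the larger red marker, the one in the channel, along to the plate. It stalled at 5.3 N, compared with about 0.8 N while sliding, so it was in contact.

**Last checks:**
- The block lies against the strip, and the ramp and carriage are unchanged as far as the pictures show.
- The marker stands upright. Its remaining gap to the plate is estimated at no more than about 0.7 mm; a thin dark line in the enlarged picture looks mostly like the exposed top of the plate's face.
- The plane, tin and bottle look unmoved, and the arm is clear of everything.

The contact force was only inferred from the wrist reading. The block detector missed one frame during the push (at about 37 mm of travel), and the next check came 3 mm later.

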